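# Hang the rice paddle on the free peg

### The arm

A 6-joint arm with a two-finger parallel gripper is mounted at the origin on the work surface. World frame = base frame: x ahead of the robot, y to its left, z up, the work surface at z = 0. Lengths are in m, angles in degrees, forces in N, time in s.
With the tool pointing down it reaches from about 0.35 to 1 m from the base axis. Payload 7.1 kg.
Tool frame: the origin (TCP) lies at the very end of the fingers, on their centre line; the grasp point (between the pads) lies 19 mm behind it; z points along the fingers, y is the line along which they close (so a half turn about z gives the same grasp; the last joint's range is limited). The gripper opens to 85 mm and grips with 20 to 120 N. Pads are 22 mm wide; open, the fingers measure 114 mm over their backs; the gripper's body (76 mm by 85 mm) begins 54 mm behind the grasp point. The pads swing forward as they close: fully open they stand 13 mm farther back than shut.
Start: joints at [68.125, 24.242, 93.386, -0, 62.372, -1.089], TCP at [0.222, 0.584, 0.231] pointing down, gripper open.
Joint ranges: [-172.04, 172.04], [-51.8, 120.97], [4.93, 147.93], [-75.15, 255.16], [6.16, 154.13], [-145.62, 145.62]. Speed limits (degrees/s): [136.94, 136.94, 172.46, 180, 180, 180].

### API

Orientations are given as [roll, pitch, yaw] about the fixed x, y, z axes, in that order (R = Rz(yaw) Ry(pitch) Rx(roll)).
In Python, from workcell import get_obs, read_camera, camera_params, close_job, look_for, tip_of gives the robot as it stands. The module is installed in compiled form; this text tells all that it offers.
- The arm moves only by the shell command python3 -m inch 'ROWS' [FORCE]. ROWS is JSON, a list of rows, each a list of 3 entries, a list of its own where there are three numbers: the shift along the tool's x, y, z normalised to -1 to 1, where 1 is 0.75 m, then the turn, a rotation vector about the tool's x, y, z normalised to -1 to 1, where 1 is 0.12 rad, then the gripper command: -1 is shut, 1 is fully open, values between are in proportion. In form: [[[tx, ty, tz], [ax, ay, az], grip], ...]. A call has 1 to 20 rows; each row shifts and turns the commanded pose from where the row before left it, along the tool's axes as they then stand; what a row does not reach is not made up. A row lasts 1/12 s, in which the tool goes at most 41.7 mm and 7.16 degrees, less where a joint would pass 70% of its speed; a pose out of reach is approached as far as the arm can. A call with a number of a shift or a turn outside -1 to 1 is refused whole. A call with a gripper value outside its range is refused whole. The fingers move at their own pace and stop on an object; FORCE is the grip in N (left out, the last holds). Time passes only in rows, so rows that do not move let the fingers close. It gives the time, the measured TCP pose, the force, the opening and the grip force at its end, in the units of the state.
- get_obs(): the state, without advancing time (a new reading comes with each control period).
- read_camera(name): name is "scene" or "top" or "wrist"; returns (picture, depth): 480x640x3 uint8, red, green, blue; 480x640 float32, m along the optical axis (not along the pixel's ray), 0 where there is no reading.
- camera_params(name): a dict with "fovy" (degrees; the focal length in pixels is half the picture's height over the tangent of half this angle, whatever the lens; pixels are square), "cx", "cy" (the principal point, pixels), "T" (4x4, takes a point from camera to world coordinates); the wrist camera has in their place "mount" (4x4, takes a point from camera to tool coordinates, whose origin is the TCP and whose axes are the flange's). Camera axes: x right, y up, looking along -z (the intrinsics and any distortion apply to the point x, -y, -z); pixel columns grow to the right and rows downward; lengths in m; the calibration is good to about 2 mm. The wrist camera is an equidistant fisheye: a pixel r from the principal point sees the ray r / f radians off the axis. A picture is of the moment at which its call begins: read the wrist's pose just before it. camera_params takes no time and is no camera call.
- close_job(): hands the job in; it is judged then, once.
Trained networks look in the newest picture that a camera, given by its name, has taken for a name from the list of things; names that differ only in an ending like _2 or _b are one class to them, and where a whole thing is asked for, a point or a joint stands for the part that bears it (a point fixed in the world has none). Each returns a list of dicts, best first, with "p" (0 to 1); they miss things now and then, are a little off and sometimes report something else, mostly with a low value. They report only what shows in the picture. A call takes as long as a camera call. They do not tell look-alikes from the thing itself.
- look_for(camera, query): "box" ([left, top, right, bottom] in pixels, round what is visible of it).
- tip_of(camera, query): "centre" ([column, row] in pixels: a listed point, or the origin of a listed thing).
The state is a dict: "time_s": time; "joints": joint angles; "qd": joint speeds; "joint_efforts": joint torques, N m; "tcp_pos": TCP position; "orientation": TCP orientation; "force": force on the tool from outside, world axes, zero at the start; "wrist_torque": the same for the moment, N m; "finger_gap": finger opening in m; "gripper_force": force on a finger pad.
Only numpy, scipy, OpenCV 4.12 (cv2) and the standard library are available. Lean on these libraries where they do the work, as an engineer would, in place of code of your own. Each camera call takes 0.05 s, during which the arm holds its last target. There are 200 camera calls.

### The job

The wooden rice paddle stands handle down in the slotted block. Draw it out, lay it down gently and let go, so that you can take it afresh the other way up; then hang it on the free peg of the rail by the eye in its handle end, well on the peg and with the blade hanging straight down. Leave the hanging spoon and turner, the bowl and the doll undisturbed.

Things in the scene. Friction and masses are not known exactly. Their poses are not given: they have to be found in the camera images.
- paddle_centre (a point): pale wooden rice paddle, flat, 195 mm long, 10 mm thick, about 70 g (varies); this point is its middle, 97.5 mm from either end. z runs along it from the eye end to the blade tip (up, while it stands eye end down in the block), y across its width, x through its thickness; both faces alike. Its balance point is about 120 mm from the eye end
- paddle_eye (a point): centre of the 16 mm round hole through the paddle's handle end, 17 mm from the end; the hole's axis is the paddle's x; same axes as the paddle. The end round the hole is round, 34 mm wide (0 to 34 mm from the end); then comes the straight handle, 26 mm wide, to 105 mm from the end
- paddle_blade (a point): middle of the parallel part of the paddle's blade, on its centre line, 150 mm from the eye end; same axes as the paddle. The blade is 60 mm wide with parallel edges from 135 to 165 mm and half-round ends, in all from 105 to 195 mm from the eye end
- stand_top (a point): middle of the top face of the dark wooden block in which the paddle stands: 100 mm deep (its x), 110 mm wide (its y), 70 mm high, fixed. Its one slot, in the middle, is 14 by 38 mm (x by y) and 50 mm deep; the paddle stands upright in it with a little play, its eye end 20 mm above the counter
- box_top (a point): middle of the flat lid of the closed pale wooden gift box: 146 mm deep (its x), 166 mm wide (its y), 90 mm high, fixed to the counter. The paddle may be laid there with its handle over the edge. The box and the block may change places
- peg_free: the free peg of the three on the peg rail, 9 mm thick, 52 mm long, round end. The origin is on its axis where it leaves the rail's front face, 280 mm above the counter; x is level and points straight into the rail, z up: the peg runs out along -x, rising at 0.44 rad (25 degrees). The two other pegs, 115 mm apart, carry a spoon and a turner; which one is free varies
- peg_tip (a point): the outer end of the free peg, on its axis; same axes as the peg
- rack: dark wooden peg rail standing firm on the counter, 420 mm wide (its y), front towards its -x; origin on the counter below the middle of its beam. The beam is 24 mm thick and reaches from 257 to 303 mm above the counter, on two posts 26 mm thick at y = -192 and 192 mm, open between them; the 18 mm high foot board reaches from x = -35 to 95 mm
- spoon (a joint): wooden spoon hanging on another peg of the rail, 140 mm long, 44 mm wide: its swing sideways, 0 as it hangs straight down (rad)
- turner (a joint): wooden turner hanging on another peg of the rail, 156 mm long, 36 mm wide: its swing sideways, 0 as it hangs straight down (rad)
- bowl_centre (a point): dark red bowl, 120 mm wide, 55 mm high, loose on the counter; this point is on its axis, 30 mm up
- doll_centre (a point): small round-headed wooden doll, 52 mm wide, 114 mm high, loose on the counter; this point is on its axis, 55 mm up
There are look-alikes about, which are no part of the job. Of the things that look like the part that bears box_top, the middle-sized one is meant.

How it is judged (in metres and radians):
On the way, in this order (a step that is already met when the one before it is completed fails the run):
1. the paddle is drawn clear out of the block (z of paddle_eye in the frame of stand_top above 0.03 m), for 0.1 s.
2. the paddle is laid down and let go, at rest (angle between paddle_centre's own z axis and vertical between 1.1 and 2.04 rad and contact force between the fingers and paddle below 0.05 N and linear speed of paddle below 0.03 m/s), for 0.2 s.
At the end, for the whole second after the job is handed in: The paddle hangs by its eye on the free peg, the eye's centre at least about 7 mm inside the peg's end and within 9 mm sideways of the peg, eye up and blade down within about 20 degrees of plumb, still or at most swinging gently (under 2 rad/s) (x of paddle_eye in the frame of peg_free between -0.04 and 0 m and y of paddle_eye in the frame of peg_free between -0.009 and 0.009 m and z of paddle_eye in the frame of peg_free between -0.012 and 0.022 m and contact force between paddle and peg_free above 0.1 N and angle between paddle_centre's own z axis and vertical above 2.8 rad and linear speed of paddle below 0.1 m/s and angular speed of paddle below 2 rad/s); the robot touches nothing.
It fails at once if the paddle is dropped (falls faster than 1 m/s out of the hand) (linear speed of paddle above 1 m/s and contact force between the fingers and paddle below 0.01 N).
It fails at once if the hanging spoon is swung aside by more than 0.4 rad (value of joint spoon above 0.4 rad or value of joint spoon below -0.4 rad).
It fails at once if the hanging turner is swung aside by more than 0.4 rad (value of joint turner above 0.4 rad or value of joint turner below -0.4 rad).
It fails at once if the bowl is moved by more than 30 mm (distance of bowl_centre from where it was at the start of the episode above 0.03 m).
It fails at once if the doll is moved by more than 30 mm (distance of doll_centre from where it was at the start of the episode above 0.03 m).
It also fails if it takes over 72 s, if anything falls off the work surface, if the arm or the gripper's body presses on something with over 40 N, if the wrist force passes 120 N, or if a joint passes its speed limit or range.

## Working session

There is one attempt and no reset: what is moved stays moved. The work goes in short steps, Python scripts to look and compute and a shell command to move; the robot and the scene stay as the last step left them, time stands still between calls to the robot, and variables do not carry over. Pictures are saved under pics/ and viewed, at most 10 in all, crops included, and the job is handed in when it is done.

```bash
mkdir -p pics; cat > h.py <<'E'
import numpy as np,cv2
from workcell import *
from scipy.spatial.transform import Rotation as R
def cam(n):
    p=camera_params(n);return p,240/np.tan(np.radians(p['fovy']/2))
def px2w(n,u,v,d):
    p,f=cam(n);return (p['T']@np.array([(u-p['cx'])/f*d,-(v-p['cy'])/f*d,-d,1]))[:3]
def cloud(n,D):
    p,f=cam(n);v,u=np.mgrid[:480,:640];P=np.stack([(u-p['cx'])/f*D,-(v-p['cy'])/f*D,-D,np.ones_like(D)],-1)
    return (P@p['T'].T)[...,:3]
def save(n,im): cv2.imwrite('pics/'+n,im[...,::-1])
E
python3 - <<'E'
from h import *
o=get_obs();print(o)
for n in('scene','top'):
    im,D=read_camera(n);save(n+'.png',im);np.savez(n+'.npz',im=im,D=D)
    p=camera_params(n);print(n,p)
    for q in ['paddle_centre','paddle_blade','stand_top','box_top','peg_free','peg_tip','rack','spoon','turner','bowl_centre','doll_centre']:
        for r in tip_of(n,q)[:4]:
            u,v=r['centre'];d=D[int(np.clip(v,0,479)),int(np.clip(u,0,639))]
            print(q,[round(u),round(v)],round(r['p'],2),px2w(n,u,v,d).round(3))
E
```

```text
{'time_s': 0.0, 'joints': array([ 6.81248435e+01,  2.42849243e+01,  9.34343585e+01,  2.31636430e-04,
        6.23727340e+01, -1.09016580e+00]), 'qd': array([ 0.00970962,  0.00784242, -0.0057216 , -0.03512237, -0.05817159,
       -0.00610303]), 'joint_efforts': array([ 2.05552096e-03, -5.57398260e+01, -2.81728774e+01, -7.78936595e-06,
        7.57414877e-03,  2.59720292e-05]), 'tcp_pos': array([0.22156405, 0.58379107, 0.23052026]), 'orientation': array([-1.79908004e+02, -1.95571311e-03,  1.59214900e+02]), 'force': array([ 0.66167397, -0.69329894,  0.3996527 ]), 'wrist_torque': array([-0.02285033, -0.00547879, -0.03061356]), 'gripper_force': 0.0, 'finger_gap': 0.08560855289514048}
scene {'fovy': 47.46861083531515, 'cx': 316.4472330653509, 'cy': 239.20910789767152, 'T': array([[-0.24375184, -0.54635986,  0.80129642,  1.44701259],
       [ 0.96980648, -0.14393621,  0.19686989,  0.27567344],
       [ 0.00777377,  0.82508986,  0.56494805,  0.8673729 ],
       [ 0.        ,  0.        ,  0.        ,  1.        ]])}
paddle_centre [172, 233] 0.97 [ 0.459 -0.328  0.126]
paddle_blade [169, 218] 0.71 [ 0.459 -0.332  0.168]
stand_top [173, 249] 0.65 [ 0.46  -0.334  0.076]
box_top [210, 181] 0.82 [ 0.179 -0.352  0.12 ]
box_top [333, 254] 0.8 [0.677 0.117 0.298]
box_top [243, 263] 0.71 [ 0.48  -0.142  0.086]
peg_free [457, 255] 0.43 [0.626 0.331 0.3  ]
peg_tip [453, 231] 0.55 [0.078 0.344 0.   ]
rack [379, 364] 0.78 [0.651 0.216 0.015]
rack [457, 256] 0.32 [0.631 0.331 0.301]Traceback (most recent call last):
  File "<stdin>", line 7, in <module>
ValueError: it knows: bowl_centre, box_top, doll_centre, paddle_blade, paddle_centre, paddle_eye, peg_free, peg_tip, rack, stand_top
```

```bash
python3 - <<'E'
from h import *
for n in('top','scene'):
    im,D=read_camera(n);save(n+'.png',im);np.savez(n+'.npz',im=im,D=D)
    for q in (['paddle_centre','paddle_blade','stand_top','box_top','peg_free','peg_tip','rack'] if n=='top' else [])+['bowl_centre','doll_centre']:
        for r in tip_of(n,q)[:4]:
            u,v=r['centre'];d=D[int(np.clip(v,0,479)),int(np.clip(u,0,639))]
            print(n,q,[round(u),round(v)],round(r['p'],2),px2w(n,u,v,d).round(3))
p=camera_params('top');print(p)
E
```

```text
top paddle_centre [425, 251] 0.58 [ 0.455 -0.308  0.202]
top paddle_blade [431, 255] 0.69 [ 0.445 -0.339  0.152]
top stand_top [423, 254] 0.89 [ 0.45  -0.309  0.171]
top box_top [364, 239] 0.75 [ 0.496 -0.148  0.091]
top box_top [430, 334] 0.75 [ 0.21  -0.343  0.12 ]
top box_top [300, 275] 0.59 [0.384 0.048 0.068]
top peg_free [194, 194] 0.62 [0.6   0.336 0.271]
top peg_free [355, 160] 0.53 [ 0.738 -0.118  0.113]
top peg_tip [201, 208] 0.59 [0.599 0.377 0.016]
top rack [249, 196] 0.69 [0.614 0.201 0.17 ]
top rack [406, 174] 0.18 [ 0.721 -0.3   -0.001]
top bowl_centre [404, 174] 0.93 [0.394 0.031 1.476]
top doll_centre [352, 158] 0.53 [ 0.747 -0.107  0.11 ]
scene bowl_centre [144, 337] 0.97 [ 0.695 -0.299  0.007]
scene doll_centre [202, 355] 0.91 [ 0.769 -0.119  0.074]
{'fovy': 56.32543053673591, 'cx': 312.9779584445699, 'cy': 245.2290218203341, 'T': array([[ 0.00763959,  0.99819201, -0.05961832,  0.39361748],
       [-0.99984733,  0.00856202,  0.01523214,  0.03128504],
       [ 0.01571505,  0.05949285,  0.99810502,  1.47570064],
       [ 0.        ,  0.        ,  0.        ,  1.        ]])}
```

View pics/scene.png

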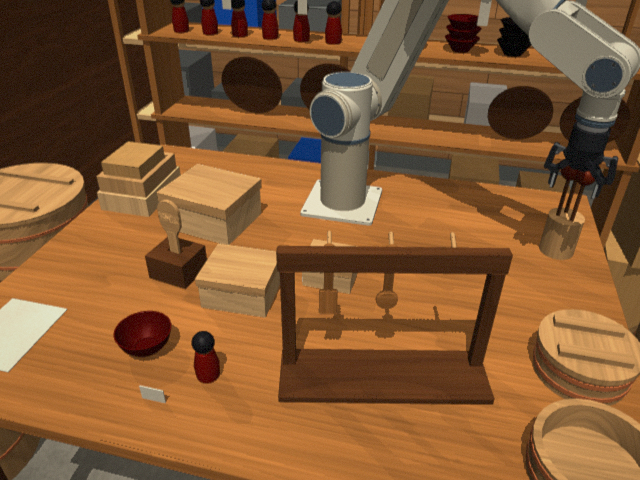

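View pics/top.png

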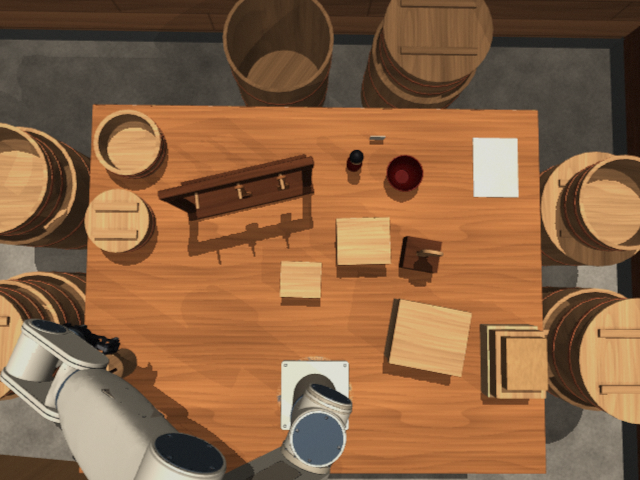

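Candidates for the gift box in the top view: small (300,280), middle (363,241), large (430,337). The middle one also measures 90 mm high, so it fits. The free peg is the left one at about (197,200); the spoon and turner hang on (241,190) and (283,183). I'll confirm these in a crop and fit the shapes.

```bash
python3 - <<'E'
from h import *
z=np.load('top.npz');im,D=z['im'],z['D'];P=cloud('top',D)
s=np.load('scene.npz');S=cloud('scene',s['D'])
def fit(name,P,m):
    Q=P[m]; r=cv2.minAreaRect((Q[:,:2]*1000).astype(np.float32)); print(name,m.sum(),np.round(r[0],1),np.round(r[1],1),round(r[2],1),'z',np.median(Q[:,2]).round(4))
def reg(P,x0,x1,y0,y1,z0,z1): return (P[...,0]>x0)&(P[...,0]<x1)&(P[...,1]>y0)&(P[...,1]<y1)&(P[...,2]>z0)&(P[...,2]<z1)
for n,C in(('top',P),('scene',S)):
    fit(n+' mid',C,reg(C,.35,.62,-.24,-.02,.082,.1))
    fit(n+' small',C,reg(C,.28,.47,-.03,.12,.055,.08))
    fit(n+' large',C,reg(C,.05,.36,-.5,-.19,.11,.135))
    fit(n+' stand',C,reg(C,.35,.58,-.42,-.24,.062,.078))
    m=reg(C,.38,.55,-.42,-.24,.085,.25);fit(n+' paddle',C,m)
    Q=C[m];
    for a in np.arange(.09,.22,.02):
        q=Q[abs(Q[:,2]-a)<.01]; 
        if len(q)>3: print(a,len(q),q.mean(0).round(4),(q.max(0)-q.min(0)).round(3), np.degrees(np.arctan2(*np.linalg.svd(q[:,:2]-q[:,:2].mean(0))[2][0][::-1])).round(1))
    print('ztop',np.percentile(Q[:,2],[95,99,100]))
    fit(n+' beam',C,reg(C,.45,.85,-.1,.5,.29,.315))
    fit(n+' board',C,reg(C,.45,.95,-.1,.5,.01,.024))
save('mid.png',np.hstack([cv2.resize(im[150:320,270:460],None,fx=2.1,fy=2.1),cv2.resize(im[150:320,150:330],None,fx=2.1,fy=2.1)]))
E
```

```text
top mid 2475 [ 491.9 -144.4] [146.1 166.6] 1.8 z 0.0898
top small 1461 [370.6  50.3] [127.6 112.5] 88.4 z 0.0689
top large 4846 [ 199.  -342.5] [224.5 196.2] 79.6 z 0.1202
top stand 975 [ 452.3 -332. ] [112.1 100.3] 80.5 z 0.0696
top paddle 135 [ 452.5 -330.6] [57.8 10.5] 80.4 z 0.1986
0.09 6 [ 0.4479 -0.3315  0.0906] [0.006 0.023 0.011] -102.9
0.11 4 [ 0.4489 -0.3245  0.1089] [0.003 0.009 0.011] -111.1
0.13 7 [ 0.4477 -0.3297  0.1325] [0.006 0.034 0.017] -100.0
0.15000000000000002 15 [ 0.4485 -0.329   0.1519] [0.015 0.053 0.017] -101.6
0.17 17 [ 0.4511 -0.3212  0.1705] [0.017 0.055 0.017] 75.6
0.19 21 [ 0.4506 -0.3236  0.1926] [0.016 0.055 0.019] 77.8
0.21000000000000002 65 [ 0.4524 -0.3296  0.2101] [0.014 0.051 0.019] -99.6
ztop [0.21536859 0.2184693  0.21952916]
top beam 1690 [618.5 214.5] [ 72.2 418.5] 13.7 z 0.3019
top board 2833 [682.9 178.7] [440.8 565.2] 15.7 z 0.0175
scene mid 2803 [ 494.7 -144.4] [153.4 168. ] 1.2 z 0.0901
scene small 202 [374.6  49.5] [125.  121.6] 2.8 z 0.0687
scene large 2980 [ 203.2 -342. ] [227.1 204.2] 79.6 z 0.1207
scene stand 1065 [ 454.4 -332.3] [116.7 106.9] 80.4 z 0.0699
scene paddle 776 [ 455.8 -331.8] [63.1 17.4] 78.4 z 0.164
0.09 49 [ 0.4586 -0.3296  0.0923] [0.012 0.026 0.015] -90.1
0.11 72 [ 0.458  -0.3308  0.1094] [0.015 0.028 0.02 ] 87.9
0.13 92 [ 0.4587 -0.3317  0.1308] [0.014 0.047 0.02 ] 80.8
0.15000000000000002 142 [ 0.459  -0.3302  0.1503] [0.015 0.059 0.02 ] 82.4
0.17 152 [ 0.4592 -0.3298  0.1697] [0.017 0.061 0.02 ] 82.3
0.19 165 [ 0.459  -0.329   0.1898] [0.016 0.062 0.02 ] 82.6
0.21000000000000002 104 [ 0.4581 -0.3287  0.2078] [0.016 0.049 0.016] 83.7
ztop [0.20998905 0.21461069 0.21594193]
scene beam 3287 [623.7 215.5] [ 73.8 420. ] 13.9 z 0.3017
scene board 10390 [647.5 206.4] [628.  317.5] 82.4 z 0.0182
```

View pics/mid.png

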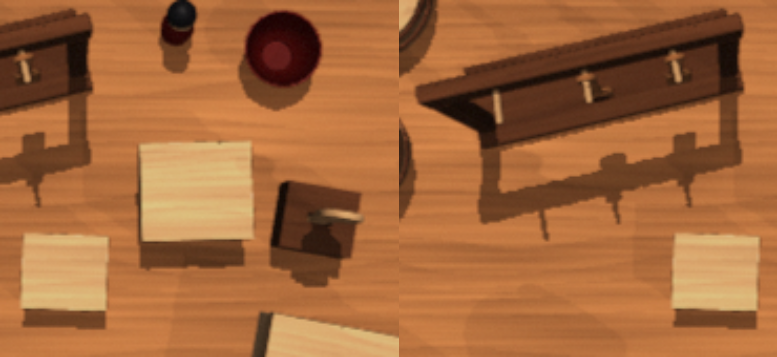

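The crop confirms it: the middle box (146 x 166 mm, 90 mm high) is at (0.492, -0.144), and the left peg is bare. Next I fit the rail and peg and make a first move over the middle.

```bash
python3 - <<'E'
from h import *
for n in('top','scene'):
    z=np.load(n+'.npz');im,D=z['im'],z['D'];C=cloud(n,D).reshape(-1,3);I=im.reshape(-1,3).astype(int)
    a=np.radians(13.8);ex=np.array([np.cos(a),np.sin(a)]);ey=np.array([-ex[1],ex[0]])
    m=(C[:,0]>.45)&(C[:,0]<.85)&(C[:,1]>-.1)&(C[:,1]<.5)&(C[:,2]>.25)&(C[:,2]<.32)
    Q=C[m];c=I[m];br=c.sum(1);
    b=Q[(Q[:,2]>.297)&(br<250)];r=cv2.minAreaRect((b[:,:2]*1000).astype(np.float32));print(n,r,len(b),np.median(b[:,2]))
    for lo,hi in((.25,.42),(.1,.25),(-.1,.14)):
        k=(br>250)&(Q[:,1]>lo)&(Q[:,1]<hi);p=Q[k]
        if len(p):
            X=p[:,:2]@ex;Y=p[:,:2]@ey;print(len(p),'X',X.min().round(4),X.max().round(4),'Y',Y.mean().round(4),Y.min().round(4),Y.max().round(4),'z',p[:,2].min().round(3),p[:,2].max().round(3),'tip',p[X.argmin()].round(4))
    x,y=r[0]; print('beam c in ex,ey',np.array([x,y])@ex,np.array([x,y])@ey)
E
python3 -m inch '[[[-0.034,-0.0364,-0.0181],[0,0,0],1],[[-0.034,-0.0364,-0.0181],[0,0,0],1],[[-0.034,-0.0364,-0.0181],[0,0,0],1],[[-0.034,-0.0364,-0.0181],[0,0,0],1],[[-0.034,-0.0364,-0.0181],[0,0,0],1],[[-0.034,-0.0364,-0.0181],[0,0,0],1],[[-0.034,-0.0364,-0.0181],[0,0,0],1],[[-0.034,-0.0364,-0.0181],[0,0,0],1],[[-0.034,-0.0364,-0.0181],[0,0,0],1],[[-0.034,-0.0364,-0.0181],[0,0,0],1],[[-0.034,-0.0364,-0.0181],[0,0,0],1],[[-0.034,-0.0364,-0.0181],[0,0,0],1],[[-0.034,-0.0364,-0.0181],[0,0,0],1],[[-0.034,-0.0364,-0.0181],[0,0,0],1]]'
python3 - <<'E'
from h import *
o=get_obs();print(o['joints'].round(3),o['tcp_pos'].round(4),o['orientation'].round(2),o['time_s'])
E
```

```text
top ((618.6329956054688, 213.45164489746094), (72.18775177001953, 415.7343444824219), 13.713425636291504) 1432 0.3023716973226862
49 X 0.6187 0.6651 Y 0.1807 0.1715 0.268 z 0.257 0.307 tip [0.5589 0.3184 0.3029]
67 X 0.6185 0.6599 Y 0.0346 -0.0582 0.0677 z 0.274 0.308 tip [0.5868 0.2039 0.3015]
48 X 0.6183 0.6577 Y -0.0551 -0.0655 -0.0487 z 0.253 0.309 tip [0.6131 0.096  0.3088]
beam c in ex,ey 651.6910675988847 59.725542049055576
scene ((645.8621215820312, 220.26016235351562), (28.599868774414062, 418.6285095214844), 13.8536376953125) 2279 0.30276902175489684
92 X 0.62 0.6893 Y 0.1753 0.089 0.2295 z 0.256 0.306 tip [0.561  0.3153 0.3017]
138 X 0.621 0.6908 Y 0.0272 -0.0564 0.087 z 0.258 0.306 tip [0.5892 0.2044 0.3032]
123 X 0.6206 0.6901 Y -0.0624 -0.1494 -0.0277 z 0.256 0.306 tip [0.6147 0.0991 0.3018]
beam c in ex,ey 679.7582644564794 59.842469179961256
time_s: 2.22
tcp_pos: [0.42, 0.0985, 0.4224]
orientation: [180.0, 0.0, 159.2]
force: [1.0, 0.8, -0.4]
finger_gap: 0.085
gripper_force: 0.0
[ 1.16130e+01 -3.70000e+00  1.02518e+02  3.00000e-03  8.11270e+01
 -5.76070e+01] [0.42   0.0985 0.4224] [1.7997e+02 4.0000e-02 1.5922e+02] 2.2167
```

```bash

python3 -m inch '[[[-0.0158,-0.051,0.0033],[0,0,0],1],[[-0.0158,-0.051,0.0033],[0,0,0],1],[[-0.0158,-0.051,0.0033],[0,0,0],1],[[-0.0158,-0.051,0.0033],[0,0,0],1],[[-0.0158,-0.051,0.0033],[0,0,0],1],[[-0.0158,-0.051,0.0033],[0,0,0],1],[[-0.0158,-0.051,0.0033],[0,0,0],1],[[-0.0158,-0.051,0.0033],[0,0,0],1],[[0,0,0],[-0.19,-0.98,0],1],[[0,0,0],[-0.19,-0.98,0],1],[[0,0,0],[-0.19,-0.98,0],1],[[0,0,0],[-0.19,-0.98,0],1],[[0,0,0],[-0.19,-0.98,0],1],[[0,0,0],[0,0,0],1]]'
cat > kin.py <<'E'
from h import *
from scipy.optimize import least_squares
# params: H,L2,L3,d,lat,a1
P0=np.array([.3,.509,.474,.31,.012,0.])
def fk(q,p=None):
    p=PRM if p is None else p
    H,L2,L3,d,lat,a1=p;q=np.radians(q);Y=lambda a:R.from_euler('y',a);Z=lambda a:R.from_euler('z',a)
    b=Z(q[0]);A=b*Y(q[1]);B=A*Y(q[2])*Z(q[3])
    pos=b.apply([a1,lat,H])+A.apply([0,0,L2])+B.apply([0,0,L3]);C=B*Y(q[4])*Z(q[5]+np.pi/2)
    return pos+C.apply([0,0,d]),C
DATA=[([68.125,24.285,93.434,0,62.373,-1.09],[.22156,.58379,.23052]),([11.613,-3.7,102.518,.003,81.127,-57.607],[.42,.0985,.4224])]
PRM=P0
LO=np.array([-172.04,-51.8,4.93,-75.15,6.16,-145.62]);HI=np.array([172.04,120.97,147.93,255.16,154.13,145.62])
def ik(pos,Rt,q0,n=40):
    best=None;rng=np.random.default_rng(0)
    def f(q):
        x,C=fk(q);return np.r_[(x-pos)*10,(Rt.inv()*C).as_rotvec()]
    for i in range(n):
        s=np.clip(q0,LO+.1,HI-.1) if i==0 else rng.uniform(LO,HI)
        r=least_squares(f,s,bounds=(LO,HI),x_scale=50)
        if r.cost<1e-8: 
            D=np.abs(r.x-q0).max()
            if best is None or D<best[0]: best=(D,r.x)
    return best
def twist(p0,R0,p1,R1):
    "body log: translation, rotvec"
    w=(R0.inv()*R1).as_rotvec();th=np.linalg.norm(w);d=R0.inv().apply(np.array(p1)-p0)
    K=np.cross(np.eye(3),w*-1)
    V=np.eye(3)+((1-np.cos(th))/th**2*K+(th-np.sin(th))/th**3*K@K if th>1e-6 else K/2)
    return np.linalg.solve(V,d),w
def go(p1,R1,n=None,p0=None,R0=None):
    "prints the equal row that reaches the pose in n rows"
    o=get_obs()
    if p0 is None: p0=o['tcp_pos'];R0=R.from_euler('xyz',o['orientation'],degrees=True)
    t,w=twist(p0,R0,p1,R1)
    n=n or int(np.ceil(max(np.linalg.norm(t)/.040,np.linalg.norm(w)/.115,1)))
    print('rows',n,'t',(t/n/.75).round(4),'w',(w/n/.12).round(3))
def rot(z,y):
    z=np.array(z,float);z/=np.linalg.norm(z);y=np.array(y,float);y-=z*(y@z);y/=np.linalg.norm(y)
    return R.from_matrix(np.c_[np.cross(y,z),y,z])
E
python3 - <<'E'
from kin import *
import kin
o=get_obs();print(o['joints'].round(3),o['tcp_pos'].round(4),o['orientation'].round(2),o['time_s'])
D=DATA+[(o['joints'],o['tcp_pos'])]
r=least_squares(lambda p:np.r_[np.ravel([fk(q,p)[0]-x for q,x in D]),(p[0]-.2)*1e-4],P0);print(r.x.round(4),r.fun.round(4))
print(fk(o['joints'],r.x)[1].as_euler('xyz',degrees=True))
E
```

```text
time_s: 3.38
tcp_pos: [0.3967, -0.2177, 0.3988]
orientation: [172.5, 33.6, 156.8]
force: [-0.2, 1.3, -0.6]
finger_gap: 0.0851
gripper_force: 0.0
[ -41.792  -15.211  121.249   24.358   46.543 -123.45 ] [ 0.3967 -0.2177  0.3988] [172.46  33.62 156.8 ] 3.3833
[ 0.2557  0.5223  0.4761  0.2799  0.014  -0.0103] [-0.0015  0.0019 -0.     -0.0048  0.0011  0.0017 -0.0004 -0.0053 -0.0017
  0.    ]
[172.45558647  33.61520208 156.79565123]
```

```bash
sed -i 's/^PRM=P0/PRM=np.array([.2557,.5223,.4761,.2799,.014,-.0103])/' kin.py
cat > plan.py <<'E'
from kin import *
dirv=lambda a:np.array([np.cos(np.radians(a)),np.sin(np.radians(a)),0]);zz=np.array([0,0,1.])
a=np.radians(13.8);EX=np.array([np.cos(a),np.sin(a),0]);EY=np.array([-EX[1],EX[0],0])
PEG=EX*.666+EY*.1748+zz*.28; PD=-EX*np.cos(.44)+zz*np.sin(.44)  # root, outward dir
PC=np.array([.4525,-.331,0])
E
python3 - <<'E'
from plan import *
q=get_obs()['joints'].copy()
def t(n,p,Rt):
    r=ik(p,Rt,q,25);print(n,np.round(p,3),None if r is None else r[1].round(1))
for s in(1,-1):
    for tilt in (0,20):
        z=dirv(-9.6)*np.cos(np.radians(tilt))-zz*np.sin(np.radians(tilt));Rg=rot(z,s*dirv(80.4))
        t(f'G s{s} tilt{tilt}',PC+zz*.172+.019*z,Rg)
    t(f'pre',PC+zz*.172-.08*dirv(-9.6),rot(dirv(-9.6),s*dirv(80.4)))
    t(f'lift',PC+zz*.30+.019*dirv(-9.6),rot(dirv(-9.6),s*dirv(80.4)))
    for bl in(0,90,-90):
        t(f'down bl{bl} y{s}',np.array([.492,-.144,.081])+dirv(bl+1.8)*(.095 if bl==0 else .105),rot(-zz,s*dirv(bl+91.8)))
    for til in (0.44,0.2,0):
        z=EX*np.cos(til)-zz*np.sin(til);up=EX*np.sin(til)+zz*np.cos(til)
        eye=PEG+PD*.03
        t(f'H s{s} til{til}',eye-up*.133+z*.019,rot(z,s*EY))
E
```

```text
G s1 tilt0 [ 0.471 -0.334  0.172] [-58.1  41.3 137.2 131.5  89.   91.1]
G s1 tilt20 [ 0.47  -0.334  0.166] [-56.2  27.3 137.  127.7  59.8 103.1]
pre [ 0.374 -0.318  0.172] [-73.   41.7 144.3 116.5  92.7  84.6]
lift [ 0.471 -0.334  0.3  ] [-58.1  20.8 138.  129.5  76.2 106.2]
down bl0 y1 [ 0.587 -0.141  0.081] [ -14.8   32.1  103.     0.    44.9 -106.6]
down bl90 y1 [ 0.489 -0.039  0.081] None
down bl-90 y1 [ 0.495 -0.249  0.081] [-28.1  28.2 110.    0.   41.8 -29.9]
H s1 til0.44 [0.54  0.313 0.164] [ 38.5  25.5 133.2 211.8  45.9  77.8]
H s1 til0.2 [0.571 0.32  0.159] [ 37.9  35.8 131.9 205.7  67.3  84.6]
H s1 til0 [0.597 0.327 0.16 ] [ 36.7  44.  128.3 203.1  82.9  87. ]
G s-1 tilt0 [ 0.471 -0.334  0.172] [-58.1  41.3 137.2 131.5  89.  -88.9]
G s-1 tilt20 [ 0.47  -0.334  0.166] [-56.2  27.3 137.  127.7  59.8 -76.9]
pre [ 0.374 -0.318  0.172] [-73.   41.7 144.3 116.5  92.7 -95.4]
lift [ 0.471 -0.334  0.3  ] [-58.1  20.8 138.  129.5  76.2 -73.8]
down bl0 y-1 [ 0.587 -0.141  0.081] [-14.8  32.1 103.    0.   44.9  73.4]
down bl90 y-1 [ 0.489 -0.039  0.081] [ -6.2  23.3 118.6   0.   38.1  -8. ]
down bl-90 y-1 [ 0.495 -0.249  0.081] None
H s-1 til0.44 [0.54  0.313 0.164] [  38.5   25.5  133.2  211.8   45.9 -102.2]
H s-1 til0.2 [0.571 0.32  0.159] [ 37.9  35.8 131.9 205.7  67.3 -95.4]
H s-1 til0 [0.597 0.327 0.16 ] [ 36.7  44.  128.3 203.1  82.9 -93. ]
```

```bash
cat >> plan.py <<'E'
def exp(t,w):
    th=np.linalg.norm(w);K=np.cross(np.eye(3),-w)
    V=np.eye(3)+((1-np.cos(th))/th**2*K+(th-np.sin(th))/th**3*K@K if th>1e-6 else K/2)
    return V@t,R.from_rotvec(w)
def follow(q,p0,R0,p1,R1,step=.06):
    "track screw path from joints q; returns q, worst residual"
    t,w=twist(p0,R0,p1,R1);n=int(max(np.ceil(np.linalg.norm(w)/step),np.ceil(np.linalg.norm(t)/.03),1));worst=0;jm=0
    for i in range(1,n+1):
        d,Q=exp(t*i/n,w*i/n);p=p0+R0.apply(d);Rt=R0*Q
        r=least_squares(lambda x:np.r_[(fk(x)[0]-p)*10,(Rt.inv()*fk(x)[1]).as_rotvec(),(x-q)*1e-5],np.clip(q,LO+.01,HI-.01),bounds=(LO,HI),x_scale=50)
        jm=max(jm,np.abs(r.x-q).max());q=r.x;worst=max(worst,np.abs(r.fun).max())
    return q,worst,jm
def tz(az,el): # tool direction, el below level
    e=np.radians(el);return dirv(az)*np.cos(e)-zz*np.sin(e)
T=20
def Rg(s): return rot(tz(-9.6,T),s*dirv(80.4))
def Rlay(b,s,past): # blade toward b, tool leaning 'past' deg beyond vertical
    return rot(tz(b,90+past),s*dirv(b+90))
def run(q,p,Rr,seq):
    for n,p1,R1 in seq:
        q,w,j=follow(q,p,Rr,p1,R1);p,Rr=p1,R1
        print('  ',n,np.round(p1,3),q.round(0),'res %.3f jump %.0f'%(w,j))
        if w>.02: return None
    return q
E
python3 - <<'E'
from plan import *
o=get_obs();q0=o['joints'];p0=o['tcp_pos'];R0=R.from_euler('xyz',o['orientation'],degrees=True)
BX=np.array([.492,-.144,0])
for s in(1,-1):
  print('s',s)
  z=tz(-9.6,T);g=PC+zz*.180+.019*z;pre=g-.1*z
  q=run(q0,p0,R0,[('pre0',pre+zz*.12,Rg(s)),('pre',pre,Rg(s)),('G',g,Rg(s)),('L',g+zz*.16,Rg(s))])
  if q is None: continue
  for b in(1.8,91.8,-88.2):
    print(' b',b);gl=g+zz*.16
    half=.073 if b==1.8 else .083
    pl=BX+dirv(b)*(half+.035)+zz*.095+.019*tz(b,90+T)
    Rm=rot(tz(-9.6,90),s*dirv(80.4))
    run(q,gl,Rg(s),[('pitch',gl+[.05,.1,0],Rm),('over',pl+zz*.15,Rlay(b,s,T)),('lay',pl,Rlay(b,s,T))])
E
```

```text
s 1
   pre0 [ 0.377 -0.318  0.328] [ -46.  -12.  134.   40.   14. -146.] res 0.392 jump 8
s -1
   pre0 [ 0.377 -0.318  0.328] [-69.  -1. 139.  99.  55. -45.] res 0.000 jump 3
   pre [ 0.377 -0.318  0.208] [-69.  17. 144. 113.  62. -72.] res 0.000 jump 7
   G [ 0.47  -0.334  0.174] [-56.  26. 137. 127.  59. -76.] res 0.000 jump 4
   L [ 0.47  -0.334  0.334] [-56.   5. 132. 109.  46. -46.] res 0.000 jump 6
 b 1.8
   pitch [ 0.52  -0.234  0.334] [-26.  14.  94.   0.  72.  74.] res 0.000 jump 10
   over [ 0.593 -0.141  0.227] [-12.  33.  83.  -5.  84.  77.] res 0.000 jump 3
   lay [ 0.593 -0.141  0.077] [-12.  42.  88.  -5.  70.  78.] res 0.000 jump 3
 b 91.8
   pitch [ 0.52  -0.234  0.334] [-26.  14.  94.   0.  72.  74.] res 0.000 jump 10
   over [ 0.488 -0.033  0.227] [  6.  12. 113. -24.  58.  17.] res 0.000 jump 3
   lay [ 0.488 -0.033  0.077] [  6.  25. 119. -31.  41.  29.] res 0.000 jump 4
 b -88.2
   pitch [ 0.52  -0.234  0.334] [-26.  14.  94.   0.  72.  74.] res 0.000 jump 10
   over [ 0.496 -0.255  0.227] [-36.  24.  97.  16.  73. 135.] res 0.000 jump 3
   lay [ 0.496 -0.255  0.077] [-36.  34. 103.  19.  57. 130.] res 0.000 jump 3
```

```bash
cat >> plan.py <<'E'
def Rh(s,el): return rot(tz(13.8,el),s*EY)
EL=np.degrees(.44)
def hangpose(s,el,along,grip=.133): # eye on peg axis, `along` m out from the rail face
    z=tz(13.8,el);up=np.cross(EY,z)*-1;up=up if up[2]>0 else -up
    return PEG+PD*along-up*grip+.019*z
E
python3 - <<'E'
from plan import *
BX=np.array([.492,-.144,0])
for b,qd in((1.8,[-12,42,88,-5,70,78]),(91.8,[6,25,119,-31,41,29])):
  for s2 in(1,-1):
    print('b',b,'s2',s2)
    half=.073 if b==1.8 else .083
    pl=BX+dirv(b)*(half+.03)+zz*.076;sH=-s2
    r=ik(pl+zz*.1,Rlay(b,s2,0),np.array(qd),15)
    if r is None: print('no');continue
    up=np.array([.44,.05,.38])
    for mid in ([],[('yaw',up,rot(-zz,sH*EY))],[('side',up+[0,.1,0],rot(tz(75,60),sH*dirv(165)))],[('yaw',up,rot(-zz,sH*EY)),('side',up+[0,.1,0],rot(tz(75,60),sH*dirv(165)))]):
      if run(r[1],pl+zz*.1,Rlay(b,s2,0),[('D2',pl,Rlay(b,s2,0)),('lift',pl+zz*.2,Rlay(b,s2,0))]+mid+[('preH',hangpose(sH,EL,.12)-EX*.03,Rh(sH,EL)),('H',hangpose(sH,EL,.03),Rh(sH,EL))]) is not None: break
E
```

```text
b 1.8 s2 1
   D2 [ 0.595 -0.141  0.076] [ -15.   33.  102.   -0.   45. -106.] res 0.000 jump 3
   lift [ 0.595 -0.141  0.276] [ -15.   21.   93.    0.   67. -106.] res 0.000 jump 3
   preH [0.432 0.286 0.203] [  48.   14.  144.  223.   47. -107.] res 0.000 jump 14
   H [0.54  0.313 0.164] [  39.   25.  133.  212.   46. -102.] res 0.000 jump 4
b 1.8 s2 -1
   D2 [ 0.595 -0.141  0.076] [-15.  33. 102.  -0.  45.  74.] res 0.000 jump 3
   lift [ 0.595 -0.141  0.276] [-15.  21.  93.   0.  67.  74.] res 0.000 jump 3
   preH [0.432 0.286 0.203] [ 48.  14. 144. 223.  47.  73.] res 0.000 jump 14
   H [0.54  0.313 0.164] [ 39.  25. 133. 212.  46.  78.] res 0.000 jump 4
b 91.8 s2 1
no
b 91.8 s2 -1
   D2 [ 0.488 -0.031  0.076] [ -5.  24. 119.  -0.  37.  -7.] res 0.000 jump 3
   lift [ 0.488 -0.031  0.276] [ -5.   8. 109.   0.  63.  -7.] res 0.000 jump 4
   preH [0.432 0.286 0.203] [ 45.   6. 132. -75.  25.  10.] res 0.410 jump 7
   D2 [ 0.488 -0.031  0.076] [ -5.  24. 119.  -0.  37.  -7.] res 0.000 jump 3
   lift [ 0.488 -0.031  0.276] [ -5.   8. 109.   0.  63.  -7.] res 0.000 jump 4
   yaw [0.44 0.05 0.38] [  5.  -1. 105.  -0.  76. -99.] res 0.000 jump 3
   preH [0.432 0.286 0.203] [ 45.   6. 132. -75.  25.  10.] res 0.410 jump 29
   D2 [ 0.488 -0.031  0.076] [ -5.  24. 119.  -0.  37.  -7.] res 0.000 jump 3
   lift [ 0.488 -0.031  0.276] [ -5.   8. 109.   0.  63.  -7.] res 0.000 jump 4
   side [0.44 0.15 0.38] [  11.   -6.  112.   13.   60. -146.] res 0.214 jump 4
   D2 [ 0.488 -0.031  0.076] [ -5.  24. 119.  -0.  37.  -7.] res 0.000 jump 3
   lift [ 0.488 -0.031  0.276] [ -5.   8. 109.   0.  63.  -7.] res 0.000 jump 4
   yaw [0.44 0.05 0.38] [  5.  -1. 105.  -0.  76. -99.] res 0.000 jump 3
   side [0.44 0.15 0.38] [  11.   -6.  112.   13.   60. -146.] res 0.214 jump 4
```

```bash
python3 - <<'E'
from plan import *
s=-1;z=tz(-9.6,T);g=PC+zz*.180+.019*z;pre=g-.1*z
print(g,pre);go(pre+zz*.12,Rg(s))
E
```

```text
[ 0.47010413 -0.33397752  0.17350162] [ 0.37745081 -0.31830638  0.20770363]
rows 26 t [0.0075 0.0021 0.0048] w [-0.29   0.029  0.901]
```

```bash
python3 -m inch '[[[0.0075,0.0021,0.0048],[-0.29,0.029,0.901],1],[[0.0075,0.0021,0.0048],[-0.29,0.029,0.901],1],[[0.0075,0.0021,0.0048],[-0.29,0.029,0.901],1],[[0.0075,0.0021,0.0048],[-0.29,0.029,0.901],1],[[0.0075,0.0021,0.0048],[-0.29,0.029,0.901],1],[[0.0075,0.0021,0.0048],[-0.29,0.029,0.901],1],[[0.0075,0.0021,0.0048],[-0.29,0.029,0.901],1],[[0.0075,0.0021,0.0048],[-0.29,0.029,0.901],1],[[0.0075,0.0021,0.0048],[-0.29,0.029,0.901],1],[[0.0075,0.0021,0.0048],[-0.29,0.029,0.901],1],[[0.0075,0.0021,0.0048],[-0.29,0.029,0.901],1],[[0.0075,0.0021,0.0048],[-0.29,0.029,0.901],1],[[0.0075,0.0021,0.0048],[-0.29,0.029,0.901],1],[[0.0075,0.0021,0.0048],[-0.29,0.029,0.901],1],[[0.0075,0.0021,0.0048],[-0.29,0.029,0.901],1],[[0.0075,0.0021,0.0048],[-0.29,0.029,0.901],1],[[0.0075,0.0021,0.0048],[-0.29,0.029,0.901],1],[[0.0075,0.0021,0.0048],[-0.29,0.029,0.901],1],[[0.0075,0.0021,0.0048],[-0.29,0.029,0.901],1],[[0.0075,0.0021,0.0048],[-0.29,0.029,0.901],1]]'
python3 - <<'E'
from plan import *
o=get_obs();print(o['joints'].round(1),fk(o['joints'])[0].round(3))
s=-1;z=tz(-9.6,T);g=PC+zz*.180+.019*z;pre=g-.1*z
go(pre+zz*.06,Rg(s))
E
```

```text
time_s: 5.05
tcp_pos: [0.4437, -0.12, 0.3727]
orientation: [130.1, -50.1, 59.5]
force: [0.9, -0.0, 0.1]
finger_gap: 0.0851
gripper_force: 0.0
[-40.9 -11.4 140.7  99.1  39.3 -65.6] [ 0.456 -0.145  0.35 ]
rows 6 t [-0.0523  0.0049 -0.0067] w [-0.294  0.027  0.897]
```

```bash
python3 -m inch '[[[-0.045,0.0042,-0.0058],[-0.25,0.023,0.77],1],[[-0.045,0.0042,-0.0058],[-0.25,0.023,0.77],1],[[-0.045,0.0042,-0.0058],[-0.25,0.023,0.77],1],[[-0.045,0.0042,-0.0058],[-0.25,0.023,0.77],1],[[-0.045,0.0042,-0.0058],[-0.25,0.023,0.77],1],[[-0.045,0.0042,-0.0058],[-0.25,0.023,0.77],1],[[-0.045,0.0042,-0.0058],[-0.25,0.023,0.77],1],[[0,0,0],[0,0,0],1]]'
python3 - <<'E'
from plan import *
o=get_obs();print(o['joints'].round(3))
D=DATA+[([-41.792,-15.211,121.249,24.358,46.543,-123.45],[0.3967,-0.2177,0.3988]),([-40.9,-11.4,140.7,99.1,39.3,-65.6],[.4437,-.12,.3727]),(o['joints'],o['tcp_pos'])]
def f(p): return np.r_[np.ravel([fk(np.add(q,[0,0,p[6],0,-p[6],0]),p[:6])[0]-x for q,x in D]),p[6]*1e-6]
r=least_squares(f,np.r_[P0,0]);print(r.x.round(4),r.fun.round(3))
s=-1;z=tz(-9.6,T);g=PC+zz*.180+.019*z;pre=g-.1*z
go(pre,Rg(s))
# paddle look from wrist
im,D=read_camera('wrist');save('wrist1.png',im);np.savez('wrist1.npz',im=im,D=D)
print(camera_params('wrist'))
print(tip_of('wrist','paddle_blade')[:2],tip_of('wrist','paddle_centre')[:2])
E
```

```text
time_s: 5.72
tcp_pos: [0.3486, -0.2503, 0.1821]
orientation: [-175.3, -68.8, -12.6]
force: [-0.5, -0.6, 0.5]
finger_gap: 0.0854
gripper_force: 0.0
[-74.796  35.5   147.497 113.806  70.039 -91.129]
[0.3342 0.5672 0.4519 0.3352 0.0154 0.0227 9.0163] [-0.006 -0.005  0.015 -0.015  0.     0.004  0.002 -0.005  0.01  -0.004
 -0.02  -0.018  0.014 -0.003 -0.012  0.   ]
rows 2 t [0.0269 0.0416 0.0162] w [-0.137  0.086 -0.08 ]
{'fovy': 65.70646984690485, 'cx': 320.9928082345664, 'cy': 242.8682841341523, 'mount': array([[-3.31555343e-04,  9.48793567e-01,  3.15896594e-01,
         8.18336885e-02],
       [ 9.99999770e-01,  5.01324232e-04, -4.56155406e-04,
        -5.88559792e-04],
       [-5.91163932e-04,  3.15896370e-01, -9.48793515e-01,
        -1.41829246e-01],
       [ 0.00000000e+00,  0.00000000e+00,  0.00000000e+00,
         1.00000000e+00]])}
[] [{'centre': [410.4, 251.2], 'p': 0.7}, {'centre': [402.9, 291.1], 'p': 0.26}]
```

View pics/wrist1.png

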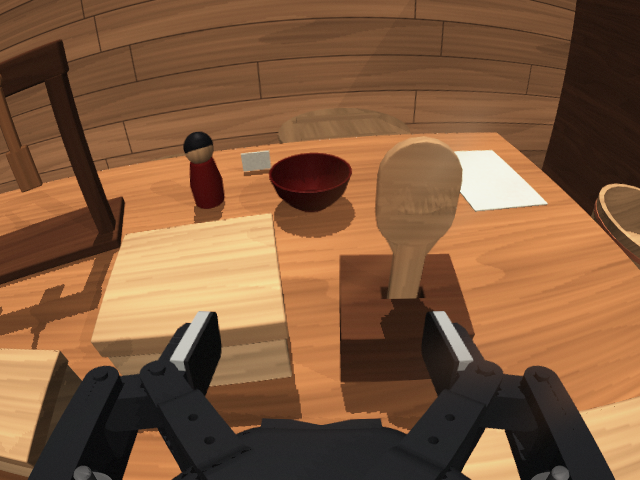

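```bash
python3 - <<'E'
from plan import *
o=get_obs()
D=DATA+[([-41.792,-15.211,121.249,24.358,46.543,-123.45],[0.3967,-0.2177,0.3988]),([-40.9,-11.4,140.7,99.1,39.3,-65.6],[.4437,-.12,.3727]),(o['joints'],o['tcp_pos'])]
Y=lambda a:R.from_euler('y',a,degrees=True);Z=lambda a:R.from_euler('z',a,degrees=True)
print(o['orientation'],fk(o['joints'])[1].as_euler('xyz',degrees=True))
def pos(p,q):
    b=Z(q[0]);A=b*Y(q[1]);E=A*Y(q[2]);B=E*Z(q[3]);C=B*Y(q[4])
    return b.apply([p[0],p[1],p[2]])+A.apply([0,0,p[3]])+E.apply([p[4],0,p[5]])+B.apply([0,p[6],0])+C.apply([p[7],0,p[8]])
p0=np.array([0,0.012,.3,.509,0,.474,0,0,.31])
f=lambda p:np.r_[np.ravel([pos(p,q)-x for q,x in D]),(p-p0)*.01]
r=least_squares(f,p0);print(r.x.round(4));print(r.fun[:15].reshape(-1,3).round(4))
E
```

```text
[-179.16211359  -69.40596343   -8.66814564] [-179.16211359  -69.40596343   -8.66814564]
[ 3.000e-04  1.210e-02  3.121e-01  5.628e-01  7.750e-02  4.842e-01
 -2.000e-04 -4.000e-04  3.008e-01]
[[-0.      0.      0.0001]
 [ 0.      0.     -0.0002]
 [-0.0001 -0.0001  0.    ]
 [ 0.0001  0.0001  0.0001]
 [-0.0001  0.     -0.0001]]
```

```bash
python3 - <<'E'
s=open('kin.py').read()
i=s.index('def fk');j=s.index('DATA=')
s=s[:i]+'''def fk(q):
    Y=lambda a:R.from_euler('y',a,degrees=True);Z=lambda a:R.from_euler('z',a,degrees=True)
    b=Z(q[0]);A=b*Y(q[1]);E=A*Y(q[2]);C=E*Z(q[3])*Y(q[4])
    return b.apply([.0003,.0121,.3121])+A.apply([0,0,.5628])+E.apply([.0775,0,.4842])+C.apply([0,0,.3008]),C*Z(q[5]+90)
'''+s[j:]
open('kin.py','w').write(s)
E
python3 - <<'E'
from plan import *
import plan
o=get_obs();q0=o['joints'];p0=o['tcp_pos'];R0=R.from_euler('xyz',o['orientation'],degrees=True)
print(q0.round(1),p0.round(3),o['orientation'].round(1),fk(q0)[0].round(3),o['time_s'])
BX=np.array([.492,-.144,0]);s=-1
for T in(20,35,50):
  plan.T=T
  print('T',T);z=tz(-9.6,T);g=PC+zz*.180+.019*z;pre=g-.09*z
  for p in(pre,g,g+zz*.16):
    r=ik(p,Rg(s),q0,12);print(p.round(3),None if r is None else r[1].round(0))
  if r is None: continue
  q=r[1];b=1.8
  gl=g+zz*.16
  pl=BX+dirv(b)*(.073+.037)+zz*.095+.019*tz(b,90+T)
  Rm=rot(tz(-9.6,90),s*dirv(80.4))
  run(q,gl,Rg(s),[('pitch',gl+[.05,.1,0],Rm),('over',pl+zz*.15,Rlay(b,s,T)),('lay',pl,Rlay(b,s,T))])
b=1.8;s2=-1;sH=1
pl=BX+dirv(b)*(.073+.03)+zz*.076
r=ik(pl+zz*.1,Rlay(b,s2,0),np.array([-15,33,102,0,45,74]),15)
run(r[1],pl+zz*.1,Rlay(b,s2,0),[('D2',pl,Rlay(b,s2,0)),('lift',pl+zz*.2,Rlay(b,s2,0)),('preH',hangpose(sH,EL,.12),Rh(sH,EL)),('H',hangpose(sH,EL,.03),Rh(sH,EL))])
E
```

```text
[-74.4  33.6 147.8 113.8  70.  -91. ] [ 0.35  -0.249  0.193] [-179.2  -69.4   -8.7] [ 0.35  -0.249  0.193] 5.8667
T 20
[ 0.387 -0.32   0.204] [-71.  30. 140. 115.  65. -80.]
[ 0.47  -0.334  0.174] [-58.  36. 133. 128.  63. -81.]
[ 0.47  -0.334  0.334] [-58.  11. 131. 111.  49. -52.]
   pitch [ 0.52  -0.234  0.334] [-25.  14.  94.   0.  72.  74.] res 0.000 jump 11
   over [ 0.595 -0.141  0.227] [-12.  33.  82.  -5.  84.  77.] res 0.000 jump 3
   lay [ 0.595 -0.141  0.077] [-12.  43.  86.  -5.  71.  79.] res 0.000 jump 3
T 35
[ 0.395 -0.321  0.221] [-64.  16. 135. 102.  43. -55.]
[ 0.468 -0.334  0.169] [-54.  26. 131. 118.  41. -65.]
[ 0.468 -0.334  0.329] [-54.   5. 125.  84.  35. -22.]
   pitch [ 0.518 -0.234  0.329] [-26.  14.  95.   0.  71.  74.] res 0.000 jump 10
   over [ 0.591 -0.141  0.229] [-11.  40.  74.  -7. 100.  78.] res 0.000 jump 3
   lay [ 0.591 -0.141  0.079] [-11.  50.  76.  -7.  88.  80.] res 0.000 jump 3
T 50
[ 0.408 -0.323  0.234] [-55.   9. 128.  66.  30. -11.]
[ 0.465 -0.333  0.165] [-49.  20. 125.  87.  24. -29.]
[ 0.465 -0.333  0.325] [-49.   3. 118.  46.  35.  17.]
   pitch [ 0.515 -0.233  0.325] [-26.  14.  96.   0.  71.  74.] res 0.000 jump 9
   over [ 0.587 -0.141  0.233] [-10.  48.  66. -10. 115.  78.] res 0.000 jump 3
   lay [ 0.587 -0.141  0.083] [-10.  57.  67.  -9. 105.  80.] res 0.000 jump 2
   D2 [ 0.595 -0.141  0.076] [-14.  35. 100.  -0.  45.  74.] res 0.000 jump 3
   lift [ 0.595 -0.141  0.276] [-14.  20.  93.   0.  67.  74.] res 0.000 jump 3
   preH [0.461 0.293 0.203] [ 47.  26. 139. 219.  52.  79.] res 0.000 jump 13
   H [0.54  0.313 0.164] [ 40.  34. 130. 211.  51.  81.] res 0.000 jump 3
```

```bash
cat >> plan.py <<'E'
GR=PC+zz*.176
E
python3 - <<'E'
from plan import *
z=tz(-9.6,T);g=GR+.019*z
go(g-.09*z,Rg(-1),3)
go(g,Rg(-1),3,g-.09*z,Rg(-1));print(g)
E
```

```text
rows 3 t [0.0105 0.0291 0.0173] w [-0.083  0.029  0.015]
rows 3 t [ 0.   -0.    0.04] w [0. 0. 0.]
[ 0.47010413 -0.33397752  0.16950162]
```

```bash
python3 -m inch '[[[0.0105,0.0291,0.0173],[-0.083,0.029,0.015],1],[[0.0105,0.0291,0.0173],[-0.083,0.029,0.015],1],[[0.0105,0.0291,0.0173],[-0.083,0.029,0.015],1],[[0,0,0],[0,0,0],1],[[0,0,0],[0,0,0],1]]'
python3 - <<'E'
from plan import *
z=tz(-9.6,T);g=GR+.019*z
go(g-.09*z,Rg(-1),1);go(g,Rg(-1),4)
print(get_obs()['time_s'])
im,D=read_camera('scene');save('s2.png',cv2.resize(im[130:330,60:360],None,fx=2.5,fy=2.5))
E
```

```text
time_s: 6.28
tcp_pos: [0.386, -0.3213, 0.2064]
orientation: [177.8, -70.3, -7.4]
force: [-0.1, 0.4, -0.9]
finger_gap: 0.0851
gripper_force: 0.0
rows 1 t [-0.0075 -0.0022  0.0033] w [ 0.02  -0.047  0.108]
rows 4 t [-0.0021 -0.0007  0.0308] w [ 0.005 -0.012  0.027]
6.2833
```

View pics/s2.png

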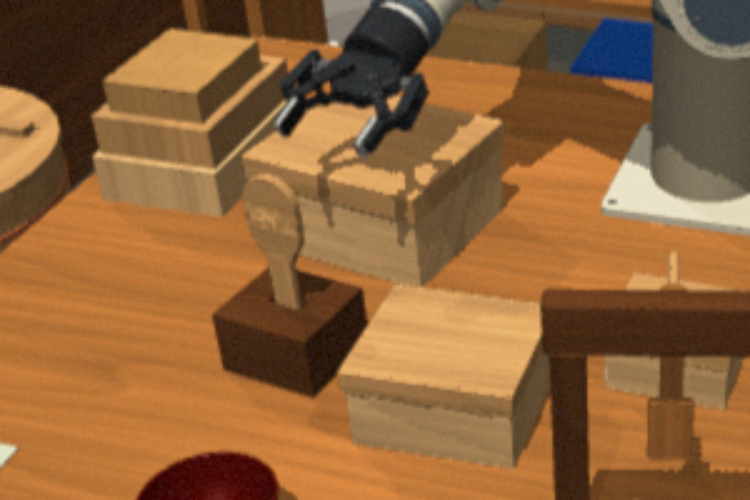

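```bash
python3 -m inch '[[[-0.0021,-0.0007,0.0325],[0.005,-0.012,0.027],1],[[-0.0021,-0.0007,0.0325],[0.005,-0.012,0.027],1],[[-0.0021,-0.0007,0.0325],[0.005,-0.012,0.027],1],[[-0.0021,-0.0007,0.0325],[0.005,-0.012,0.027],1],[[0,0,0],[0,0,0],1],[[0,0,0],[0,0,0],-1],[[0,0,0],[0,0,0],-1],[[0,0,0],[0,0,0],-1],[[0,0,0],[0,0,0],-1],[[0,0,0],[0,0,0],-1],[[0,0,0],[0,0,0],-1]]' 40
python3 - <<'E'
from plan import *
z=tz(-9.6,T);g=GR+.019*z
go(g,Rg(-1),1)
o=get_obs();R0=R.from_euler('xyz',o['orientation'],degrees=True)
print('up in tool',R0.inv().apply(zz).round(3))
E
```

```text
time_s: 7.25
tcp_pos: [0.472, -0.3335, 0.1624]
orientation: [-178.0, -69.7, -11.7]
force: [0.2, 2.7, 7.6]
finger_gap: 0.0589
gripper_force: 41.4
rows 1 t [ 0.008   0.0009 -0.0055] w [ 0.002  0.038 -0.107]
up in tool [ 0.938 -0.012 -0.346]
```

```bash
python3 -m inch '[[[0.0156,-0.0002,-0.0058],[0,0,0],-1],[[0.0313,-0.0004,-0.0115],[0,0,0],-1],[[0.0313,-0.0004,-0.0115],[0,0,0],-1],[[0.0313,-0.0004,-0.0115],[0,0,0],-1],[[0.0313,-0.0004,-0.0115],[0,0,0],-1],[[0.0313,-0.0004,-0.0115],[0,0,0],-1],[[0.0313,-0.0004,-0.0115],[0,0,0],-1],[[0,0,0],[0,0,0],-1],[[0,0,0],[0,0,0],-1]]'
python3 - <<'E'
from plan import *
o=get_obs();q0=o['joints'];p0=o['tcp_pos'];R0=R.from_euler('xyz',o['orientation'],degrees=True)
gp=np.array([.51,-.24,.36]);Rm=rot(tz(-9.6,90),-dirv(80.4))
run(q0,p0,R0,[('pitch',gp,Rm)])
go(gp,Rm)
E
```

```text
time_s: 8.0
tcp_pos: [0.4723, -0.3342, 0.325]
orientation: [-178.6, -69.7, -11.3]
force: [-0.5, -0.0, -0.3]
finger_gap: 0.059
gripper_force: 42.8
   pitch [ 0.51 -0.24  0.36] [-26.  12.  93.   0.  75.  73.] res 0.000 jump 11
rows 11 t [ 0.0035 -0.0121  0.0037] w [-0.003 -0.921 -0.008]
```

```bash
python3 -m inch '[[[0.0024,-0.0083,0.0025],[-0.002,-0.633,-0.005],-1],[[0.0024,-0.0083,0.0025],[-0.002,-0.633,-0.005],-1],[[0.0024,-0.0083,0.0025],[-0.002,-0.633,-0.005],-1],[[0.0024,-0.0083,0.0025],[-0.002,-0.633,-0.005],-1],[[0.0024,-0.0083,0.0025],[-0.002,-0.633,-0.005],-1],[[0.0024,-0.0083,0.0025],[-0.002,-0.633,-0.005],-1],[[0.0024,-0.0083,0.0025],[-0.002,-0.633,-0.005],-1],[[0.0024,-0.0083,0.0025],[-0.002,-0.633,-0.005],-1],[[0.0024,-0.0083,0.0025],[-0.002,-0.633,-0.005],-1],[[0.0024,-0.0083,0.0025],[-0.002,-0.633,-0.005],-1],[[0.0024,-0.0083,0.0025],[-0.002,-0.633,-0.005],-1],[[0.0024,-0.0083,0.0025],[-0.002,-0.633,-0.005],-1],[[0.0024,-0.0083,0.0025],[-0.002,-0.633,-0.005],-1],[[0.0024,-0.0083,0.0025],[-0.002,-0.633,-0.005],-1],[[0.0024,-0.0083,0.0025],[-0.002,-0.633,-0.005],-1],[[0.0024,-0.0083,0.0025],[-0.002,-0.633,-0.005],-1],[[0,0,0],[0,0,0],-1]]'
python3 - <<'E'
from plan import *
b=1.8;BX=np.array([.492,-.144,0])
# grip relation: tool at G: paddle level at end; actual TCP past grip point ~.022
pl=BX+dirv(b)*(.073+.028)+zz*.096+.022*tz(b,90+T)
o=get_obs();print(o['joints'].round(0))
print(pl);go(pl+zz*.08,Rlay(b,-1,T))
im,D=read_camera('top');np.savez('t2.npz',im=im,D=D);save('t2.png',cv2.resize(im[130:330,280:500],None,fx=2.5,fy=2.5))
C=cloud('top',D)
E
```

```text
time_s: 9.42
tcp_pos: [0.5259, -0.2443, 0.3162]
orientation: [-179.1, -4.3, -9.0]
force: [0.2, -0.5, -0.7]
finger_gap: 0.0594
gripper_force: 42.8
[-27.  14.  97.   2.  66.  71.]
[ 0.58542943 -0.14106386  0.07532676]
rows 6 t [-0.0034 -0.0237  0.038 ] w [-0.057 -0.589 -0.257]
```

View pics/t2.png

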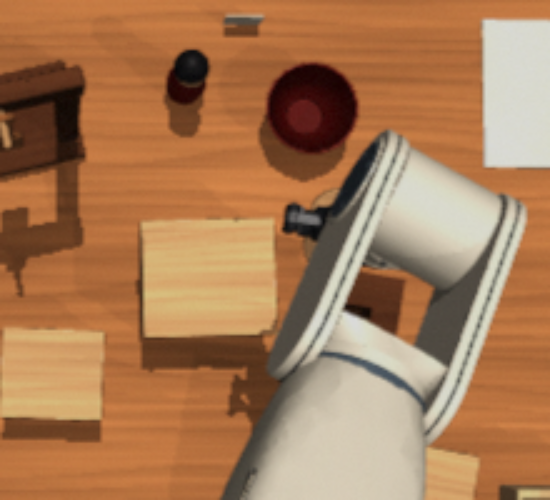

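```bash
python3 - <<'E'
from plan import *
b=1.8;BX=np.array([.492,-.144,0])
pl=BX+dirv(b)*(.073+.022)+zz*.096+.021*tz(b,90+T)
print(pl);go(pl+zz*.08,Rlay(b,-1,T),8)
E
```

```text
[ 0.57977424 -0.14124158  0.07626645]
rows 8 t [-0.0034 -0.0176  0.0281] w [-0.043 -0.444 -0.193]
```

```bash
python3 -m inch '[[[-0.0034,-0.0176,0.0281],[-0.043,-0.444,-0.193],-1],[[-0.0034,-0.0176,0.0281],[-0.043,-0.444,-0.193],-1],[[-0.0034,-0.0176,0.0281],[-0.043,-0.444,-0.193],-1],[[-0.0034,-0.0176,0.0281],[-0.043,-0.444,-0.193],-1],[[-0.0034,-0.0176,0.0281],[-0.043,-0.444,-0.193],-1],[[-0.0034,-0.0176,0.0281],[-0.043,-0.444,-0.193],-1],[[-0.0034,-0.0176,0.0281],[-0.043,-0.444,-0.193],-1],[[-0.0034,-0.0176,0.0281],[-0.043,-0.444,-0.193],-1],[[0,0,0],[0,0,0],-1],[[0,0,0],[0,0,0],-1]]'
python3 - <<'E'
from plan import *
b=1.8;BX=np.array([.492,-.144,0])
pl=BX+dirv(b)*(.073+.022)+zz*.096+.021*tz(b,90+T)
im,D=read_camera('scene');np.savez('s3.npz',im=im,D=D);save('s3.png',cv2.resize(im[150:350,120:420],None,fx=2.5,fy=2.5))
go(pl+zz*.01,Rlay(b,-1,T),6)
E
```

```text
time_s: 10.3
tcp_pos: [0.4938, -0.1379, 0.1528]
orientation: [179.9, 19.9, 1.7]
force: [0.7, -0.5, -0.8]
finger_gap: 0.0591
gripper_force: 43.0
rows 6 t [0.0228 0.0011 0.0079] w [ 0.002 -0.006 -0.004]
```

View pics/s3.png

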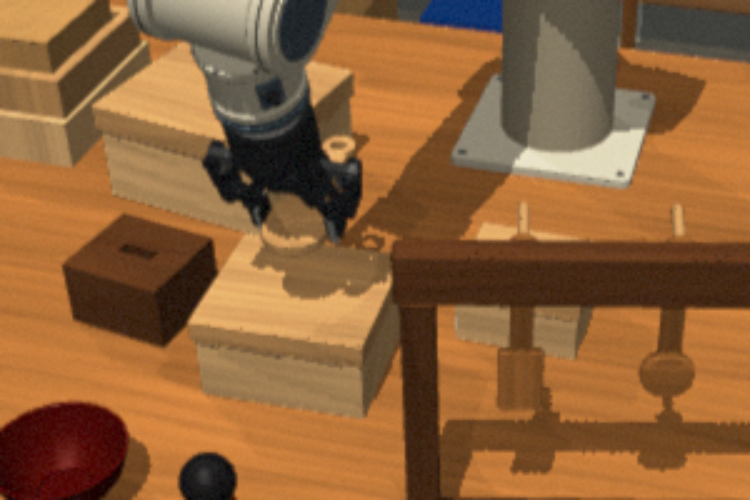

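```bash
sed -i 's/K=np.cross(np.eye(3),w\*-1)/K=np.cross(np.eye(3),w)/' kin.py; sed -i 's/K=np.cross(np.eye(3),-w)/K=np.cross(np.eye(3),w)/' plan.py; grep -n "K=" kin.py plan.py
python3 -m inch '[[[0.0228,0.0011,0.0079],[0,-0.006,-0.004],-1],[[0.0228,0.0011,0.0079],[0,-0.006,-0.004],-1],[[0.0228,0.0011,0.0079],[0,-0.006,-0.004],-1],[[0.0228,0.0011,0.0079],[0,-0.006,-0.004],-1],[[0.0228,0.0011,0.0079],[0,-0.006,-0.004],-1],[[0.0228,0.0011,0.0079],[0,-0.006,-0.004],-1],[[0,0,0],[0,0,0],-1],[[0,0,0],[0,0,0],-1]]'
python3 - <<'E'
from plan import *
b=1.8;BX=np.array([.492,-.144,0])
pl=BX+dirv(b)*(.073+.022)+zz*.096+.021*tz(b,90+T)
go(pl-zz*.001,Rlay(b,-1,T),6)
im,D=read_camera('scene');np.savez('s4.npz',im=im,D=D)
C=cloud('scene',D);m=(C[...,0]>.40)&(C[...,0]<.68)&(C[...,1]>-.24)&(C[...,1]<-.05)&(C[...,2]>.097)&(C[...,2]<.125)
m&=im.astype(int).sum(-1)>250
q=C[m];print(len(q));
for x in np.arange(.42,.68,.02):
    k=q[abs(q[:,0]-x)<.01]
    if len(k): print(round(x,2),len(k),k[:,1].min().round(3),k[:,1].max().round(3),np.median(k[:,2]).round(4))
E
```

```text
kin.py:26:    K=np.cross(np.eye(3),w)
plan.py:7:    th=np.linalg.norm(w);K=np.cross(np.eye(3),w)
time_s: 11.02
tcp_pos: [0.5803, -0.1419, 0.0869]
orientation: [179.9, 19.9, 1.7]
force: [-0.4, 1.2, -0.3]
finger_gap: 0.0592
gripper_force: 43.1
rows 6 t [ 0.0008 -0.0002  0.0025] w [ 0.003 -0.002 -0.001]
639
0.44 35 -0.16 -0.134 0.1066
0.46 57 -0.167 -0.132 0.1077
0.48 51 -0.16 -0.134 0.1082
0.5 36 -0.157 -0.132 0.1087
0.52 1 -0.141 -0.141 0.1106
0.56 12 -0.169 -0.153 0.1082
0.58 104 -0.171 -0.117 0.1084
0.6 144 -0.172 -0.112 0.1088
0.62 175 -0.166 -0.11 0.1079
0.64 24 -0.147 -0.125 0.1058
```

```bash
python3 - <<'E'
from plan import *
for n in('scene','top'):
    if n=='top': im,D=read_camera('top')
    else: z=np.load('s4.npz');im,D=z['im'],z['D']
    C=cloud(n,D);m=(C[...,0]>.40)&(C[...,0]<.68)&(C[...,1]>-.24)&(C[...,1]<-.05)&(C[...,2]>.099)&(C[...,2]<.125)&(im.astype(int).sum(-1)>250)
    q=C[m];print(n,len(q),np.sort(q[:,0])[[0,3,10,-10,-3,-1]].round(4) if len(q)>20 else '')
    m=(C[...,0]>.40)&(C[...,0]<.68)&(C[...,1]>-.24)&(C[...,1]<-.05)&(C[...,2]>.085)&(C[...,2]<.094)&(im.astype(int).sum(-1)>250)
    q=C[m];print('lid',len(q),np.sort(q[:,0])[[0,10,-10,-1]].round(4))
E
```

```text
scene 635 [0.4373 0.4426 0.4446 0.6323 0.6331 0.6337]
lid 959 [0.4189 0.4226 0.5693 0.5741]
top 0 
lid 28 [0.5274 0.5462 0.5558 0.5623]
```

```bash

python3 -m inch '[[[0.0009,0,0.0025],[0,0,0],-1],[[0.0009,0,0.0025],[0,0,0],-1],[[0.0009,0,0.0025],[0,0,0],-1],[[0.0006,0,0.0018],[0,0,0],-1],[[0,0,0],[0,0,0],-1],[[0,0,0],[0,0,0],-1]]'
```

```text
time_s: 11.62
tcp_pos: [0.5798, -0.1408, 0.0787]
orientation: [179.9, 20.0, 1.8]
force: [-1.0, -0.8, 0.5]
finger_gap: 0.0591
gripper_force: 43.0
```

```bash

python3 -m inch '[[[0.0004,0,0.0012],[0,0,0],-1],[[0.0004,0,0.0012],[0,0,0],-1],[[0,0,0],[0,0,0],-1],[[0,0,0],[0,0,0],-1]]'
```

```text
time_s: 11.95
tcp_pos: [0.58, -0.1408, 0.078]
orientation: [179.9, 20.0, 1.8]
force: [-0.6, 0.4, 8.6]
finger_gap: 0.0595
gripper_force: 43.1
```

```bash

python3 -m inch '[[[0,0,0],[0,0,0],0.6],[[0,0,0],[0,0,0],0.8],[[0,0,0],[0,0,0],1],[[0,0,0],[0,0,0],1],[[0,0,0],[0,0,0],1],[[0,0,0],[0,0,0],1],[[0,0,0],[0,0,0],1],[[0,0,-0.02],[0,0,0],1],[[0,0,-0.03],[0,0,0],1],[[0,0,-0.04],[0,0,0],1],[[0,0,-0.04],[0,0,0],1],[[0,0,-0.04],[0,0,0],1],[[0,0,0],[0,0,0],1]]'
python3 - <<'E'
from plan import *
im,D=read_camera('scene');save('s5.png',cv2.resize(im[150:350,120:420],None,fx=2.5,fy=2.5))
C=cloud('scene',D);m=(C[...,0]>.40)&(C[...,0]<.68)&(C[...,1]>-.24)&(C[...,1]<-.05)&(C[...,2]>.096)&(C[...,2]<.115)&(im.astype(int).sum(-1)>250)
q=C[m];c=q[:,:2].mean(0);u=np.linalg.svd(q[:,:2]-c)[2][0];u*=np.sign(u[0]);s=(q[:,:2]-c)@u;print(len(q),np.median(q[:,2]),'axis deg',np.degrees(np.arctan2(u[1],u[0])),c+u*(s.min()+s.max())/2,np.sort(s)[[0,3,-4,-1]],c)
for x in(.46,.5,.53,.58,.6,.62):
    k=q[abs(q[:,0]-x)<.01]
    if len(k): print(x,((k[:,1].min()+k[:,1].max())/2).round(4),(k[:,1].max()-k[:,1].min()).round(4),np.median(k[:,2]).round(4))
im,D=read_camera('wrist');o=get_obs();save('w2.png',im)
E
```

```text
time_s: 13.03
tcp_pos: [0.628, -0.1397, 0.2027]
orientation: [179.7, 19.4, 1.8]
force: [1.2, 0.3, 1.3]
finger_gap: 0.0851
gripper_force: 0.0
867 0.10025316954545449 axis deg 2.747082059383533 [ 0.53608911 -0.14073981] [-0.1281288  -0.1242753   0.06735014  0.07023512] [ 0.56500268 -0.13935247]
0.46 -0.1425 0.0228 0.1003
0.5 -0.1437 0.0259 0.1006
0.53 -0.1417 0.0262 0.1002
0.58 -0.1387 0.0598 0.1004
0.6 -0.1382 0.0594 0.1
0.62 -0.1378 0.0561 0.0996
```

View pics/s5.png

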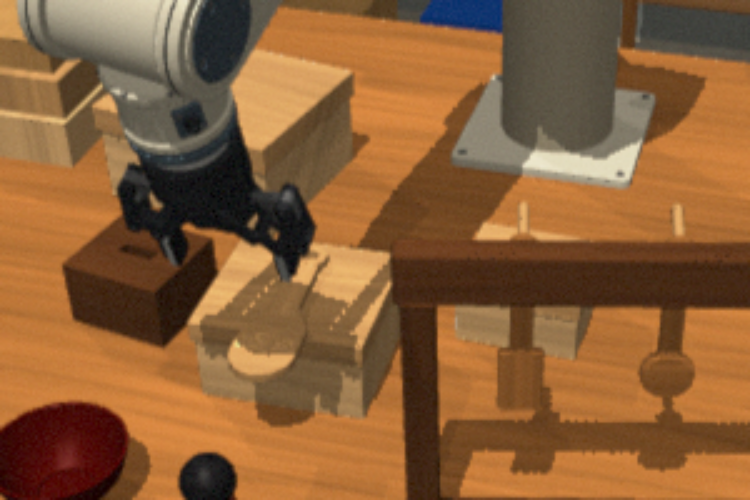

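```bash
python3 - <<'E'
from plan import *
h=np.array([.589,-.139,.15]);Rr=Rlay(2.2,-1,0)
go(h,Rr);go(np.array([.589,-.139,.074]),Rr,4,h,Rr)
E
```

```text
rows 4 t [-0.0089 -0.0005  0.0178] w [ 0.003  0.722 -0.013]
rows 4 t [-0.      0.      0.0253] w [0. 0. 0.]
```

```bash

python3 -m inch '[[[-0.0089,-0.0005,0.0178],[0.003,0.722,-0.013],1],[[-0.0089,-0.0005,0.0178],[0.003,0.722,-0.013],1],[[-0.0089,-0.0005,0.0178],[0.003,0.722,-0.013],1],[[-0.0089,-0.0005,0.0178],[0.003,0.722,-0.013],1],[[0,0,0],[0,0,0],1],[[0,0,0],[0,0,0],1]]'
python3 - <<'E'
from plan import *
Rr=Rlay(2.2,-1,0)
go(np.array([.589,-.139,.074]),Rr,4)
E
```

```text
time_s: 13.63
tcp_pos: [0.5827, -0.1386, 0.1488]
orientation: [-179.9, 0.5, 2.1]
force: [0.5, 0.1, 0.7]
finger_gap: 0.0854
gripper_force: 0.0
rows 4 t [0.0022 0.0002 0.0249] w [-0.004  0.017 -0.002]
```

```bash

python3 -m inch '[[[0.0088,0.0008,0],[0,0.07,0],1],[[0,0,0.025],[0,0,0],1],[[0,0,0.025],[0,0,0],1],[[0,0,0.025],[0,0,0],1],[[0,0,0.0248],[0,0,0],1],[[0,0,0],[0,0,0],1],[[0,0,0],[0,0,0],1]]' 50
python3 - <<'E'
from plan import *
go(np.array([.589,-.139,.074]),Rlay(2.2,-1,0),1)
E
```

```text
time_s: 14.22
tcp_pos: [0.5939, -0.1392, 0.075]
orientation: [-180.0, -0.2, 2.2]
force: [0.3, -0.1, 0.8]
finger_gap: 0.0858
gripper_force: 0.0
rows 1 t [-0.0065 -0.0005  0.0013] w [-0.007 -0.035  0.003]
```

```bash

python3 -m inch '[[[-0.0055,-0.0003,0.001],[0,0,0],1],[[0,0,0],[0,0,0],-1],[[0,0,0],[0,0,0],-1],[[0,0,0],[0,0,0],-1],[[0,0,0],[0,0,0],-1],[[0,0,0],[0,0,0],-1],[[0,0,-0.01],[0,0,0],-1],[[0,0,-0.03],[0,0,0],-1],[[0,0,-0.05],[0,0,0],-1],[[0,0,-0.05],[0,0,0],-1],[[0,0,-0.05],[0,0,0],-1],[[0,0,-0.05],[0,0,0],-1],[[0,0,-0.05],[0,0,0],-1],[[0,0,-0.05],[0,0,0],-1],[[0,0,0],[0,0,0],-1]]' 50
python3 - <<'E'
from plan import *
o=get_obs();q0=o['joints'];p0=o['tcp_pos'];R0=R.from_euler('xyz',o['orientation'],degrees=True);print(q0.round(0))
up=np.array([.45,.08,.42]);sH=1
A=[('yaw',up,rot(-zz,sH*EY)),('tilt0',np.array([.44,.26,.36]),rot(tz(13.8,65),sH*EY)),('tilt',np.array([.43,.28,.30]),Rh(1,EL)),('preH',hangpose(1,EL,.10),Rh(1,EL)),('H',hangpose(1,EL,.03),Rh(1,EL))]
for q in(A,A[:1]+A[2:],A[2:]): run(q0,p0,R0,q)
E
```

```text
time_s: 15.47
tcp_pos: [0.5907, -0.1402, 0.3391]
orientation: [179.8, -1.1, 2.2]
force: [1.7, -0.5, 0.3]
finger_gap: 0.0592
gripper_force: 53.5
[-15.  16.  90.   0.  72.  73.]
   yaw [0.45 0.08 0.42] [  5. -19. 139. 115.   6. 146.] res 1.093 jump 37
   yaw [0.45 0.08 0.42] [  5. -19. 139. 115.   6. 146.] res 1.093 jump 37
   tilt [0.43 0.28 0.3 ] [ 50.   6. 139. 236.  40.  59.] res 0.161 jump 29
```

```bash
cat >> plan.py <<'E'
EYE0=None
def pts(p,Rt):
    "eye end, blade tip, gripper body corners; at H s=+1 eye up = -tool x"
    L=np.array([[-.153,0,-.019],[.045,0,-.019],[0,.057,-.02],[0,-.057,-.02],[.04,.043,-.1],[-.04,-.043,-.1],[0,0,-.3]])
    return p+Rt.apply(L)
def rail(P): return np.c_[P@EX,P@EY,P[:,2]]
E
python3 - <<'E'
from plan import *
o=get_obs();q0=o['joints'];p0,R0=fk(q0);print(pts(p0,R0)[:2].round(3))
pre=ik(hangpose(1,EL,.11),Rh(1,EL),np.array([47,26,139,219,52,79.]),5)[1];print(pre.round(1))
best=None
for M in ([15,-10,125,110,60,76],[10,-15,125,110,60,76],[20,-15,130,110,50,76],[0,-15,125,100,60,76]):
    M=np.array(M,float)
    print(M)
    for a,b in((q0,M),(M,pre)):
        for f in np.linspace(0,1,6)[:-1]:
            p,Rt=fk(a+(b-a)*f);Q=pts(p,Rt);print('  tcp',p.round(2),'eye',Q[0].round(2),'tip',Q[1].round(2),'minz %.2f railX %.2f'%(Q[:,2].min(),rail(Q)[:,0].max()))
    break
E
```

```text
[[ 0.437 -0.146  0.355]
 [ 0.635 -0.138  0.359]]
[ 46.   26.9 137.7 217.6  52.1  79.7]
[ 15. -10. 125. 110.  60.  76.]
  tcp [ 0.59 -0.14  0.34] eye [ 0.44 -0.15  0.36] tip [ 0.63 -0.14  0.36] minz 0.36 railX 0.58
  tcp [0.57 0.03 0.36] eye [0.42 0.03 0.36] tip [0.61 0.03 0.38] minz 0.36 railX 0.60
  tcp [0.54 0.18 0.41] eye [0.38 0.18 0.4 ] tip [0.58 0.16 0.43] minz 0.39 railX 0.60
  tcp [0.49 0.29 0.47] eye [0.34 0.31 0.48] tip [0.53 0.26 0.49] minz 0.44 railX 0.58
  tcp [0.44 0.35 0.55] eye [0.29 0.38 0.57] tip [0.48 0.32 0.55] minz 0.50 railX 0.54
  tcp [0.4  0.37 0.61] eye [0.26 0.4  0.65] tip [0.43 0.34 0.59] minz 0.55 railX 0.50
  tcp [0.44 0.39 0.58] eye [0.32 0.42 0.67] tip [0.47 0.36 0.55] minz 0.51 railX 0.54
  tcp [0.48 0.39 0.52] eye [0.4  0.42 0.65] tip [0.49 0.37 0.48] minz 0.45 railX 0.57
  tcp [0.51 0.38 0.42] eye [0.47 0.4  0.57] tip [0.5  0.36 0.38] minz 0.37 railX 0.59
  tcp [0.51 0.35 0.31] eye [0.51 0.36 0.46] tip [0.48 0.33 0.27] minz 0.27 railX 0.58
```

```bash
cat > wp.py <<'E'
from plan import *
q0=np.array([-15,16,90,0,72,73.]);M=np.array([15,-10,125,110,60,76.]);pre=np.array([46.,26.9,137.7,217.6,52.1,79.7])
W=[(q0+M)/2,M,(M+pre)/2]
E
python3 - <<'E'
from wp import *
o=get_obs();q=o['joints'];p=o['tcp_pos'];Rr=R.from_euler('xyz',o['orientation'],degrees=True)
for w in W:
    p1,R1=fk(w);go(p1,R1,10,p,Rr);run(q,p,Rr,[('',p1,R1)]);q,p,Rr=w,p1,R1
run(q,p,Rr,[('',hangpose(1,EL,.11),Rh(1,EL))])
E
```

```text
rows 10 t [-0.0113 -0.0529  0.008 ] w [0.722 0.145 0.129]
    [0.516 0.237 0.441] [  0.   3. 107.  55.  66.  75.] res 0.000 jump 4
rows 10 t [-0.022  -0.0243  0.0065] w [0.629 0.028 0.378]
    [0.4   0.373 0.609] [ 15. -10. 125. 110.  60.  76.] res 0.000 jump 4
rows 10 t [0.0206 0.0072 0.0066] w [0.278 0.265 0.687]
    [0.499 0.389 0.475] [ 30.   8. 131. 164.  56.  78.] res 0.000 jump 4
    [0.47  0.295 0.198] [ 46.  27. 138. 218.  52.  80.] res 0.000 jump 4
```

```bash

python3 -m inch '[[[-0.0094,-0.0441,0.0067],[0.602,0.121,0.1075],-1],[[-0.0094,-0.0441,0.0067],[0.602,0.121,0.1075],-1],[[-0.0094,-0.0441,0.0067],[0.602,0.121,0.1075],-1],[[-0.0094,-0.0441,0.0067],[0.602,0.121,0.1075],-1],[[-0.0094,-0.0441,0.0067],[0.602,0.121,0.1075],-1],[[-0.0094,-0.0441,0.0067],[0.602,0.121,0.1075],-1],[[-0.0094,-0.0441,0.0067],[0.602,0.121,0.1075],-1],[[-0.0094,-0.0441,0.0067],[0.602,0.121,0.1075],-1],[[-0.0094,-0.0441,0.0067],[0.602,0.121,0.1075],-1],[[-0.0094,-0.0441,0.0067],[0.602,0.121,0.1075],-1],[[-0.0094,-0.0441,0.0067],[0.602,0.121,0.1075],-1],[[-0.0094,-0.0441,0.0067],[0.602,0.121,0.1075],-1],[[0,0,0],[0,0,0],-1]]'
python3 - <<'E'
from wp import *
print(get_obs()['joints'].round(0),fk(W[0])[0],fk(W[0])[1].as_euler('xyz',degrees=True).round(1));go(*fk(W[1]),12)
E
```

```text
time_s: 16.55
tcp_pos: [0.5105, 0.2436, 0.4232]
orientation: [-129.2, -5.5, -9.6]
force: [-0.3, -0.2, -0.3]
finger_gap: 0.059
gripper_force: 53.5
[  1.   4. 109.  56.  65.  73.] [0.51555057 0.23719845 0.44148541] [-129.6   -6.2   -9.7]
rows 12 t [-0.0179 -0.022   0.0044] w [0.521 0.028 0.307]
```

```bash

python3 -m inch '[[[-0.0179,-0.022,0.0044],[0.521,0.028,0.307],-1],[[-0.0179,-0.022,0.0044],[0.521,0.028,0.307],-1],[[-0.0179,-0.022,0.0044],[0.521,0.028,0.307],-1],[[-0.0179,-0.022,0.0044],[0.521,0.028,0.307],-1],[[-0.0179,-0.022,0.0044],[0.521,0.028,0.307],-1],[[-0.0179,-0.022,0.0044],[0.521,0.028,0.307],-1],[[-0.0179,-0.022,0.0044],[0.521,0.028,0.307],-1],[[-0.0179,-0.022,0.0044],[0.521,0.028,0.307],-1],[[-0.0179,-0.022,0.0044],[0.521,0.028,0.307],-1],[[-0.0179,-0.022,0.0044],[0.521,0.028,0.307],-1],[[-0.0179,-0.022,0.0044],[0.521,0.028,0.307],-1],[[-0.0179,-0.022,0.0044],[0.521,0.028,0.307],-1],[[0,0,0],[0,0,0],-1]]'
python3 - <<'E'
from wp import *
print(get_obs()['joints'].round(0));go(*fk(W[2]),12)
E
```

```text
time_s: 17.63
tcp_pos: [0.397, 0.3778, 0.6021]
orientation: [-86.7, 17.4, -19.4]
force: [-0.1, -0.2, -2.1]
finger_gap: 0.0588
gripper_force: 53.6
[ 16. -10. 126. 111.  59.  75.]
rows 12 t [0.017  0.0051 0.0053] w [0.232 0.22  0.573]
```

```bash

python3 -m inch '[[[0.017,0.0051,0.0053],[0.232,0.22,0.573],-1],[[0.017,0.0051,0.0053],[0.232,0.22,0.573],-1],[[0.017,0.0051,0.0053],[0.232,0.22,0.573],-1],[[0.017,0.0051,0.0053],[0.232,0.22,0.573],-1],[[0.017,0.0051,0.0053],[0.232,0.22,0.573],-1],[[0.017,0.0051,0.0053],[0.232,0.22,0.573],-1],[[0.017,0.0051,0.0053],[0.232,0.22,0.573],-1],[[0.017,0.0051,0.0053],[0.232,0.22,0.573],-1],[[0.017,0.0051,0.0053],[0.232,0.22,0.573],-1],[[0.017,0.0051,0.0053],[0.232,0.22,0.573],-1],[[0.017,0.0051,0.0053],[0.232,0.22,0.573],-1],[[0.017,0.0051,0.0053],[0.232,0.22,0.573],-1],[[0,0,0],[0,0,0],-1]]'
python3 - <<'E'
from wp import *
o=get_obs();q=o['joints'];p=o['tcp_pos'];Rr=R.from_euler('xyz',o['orientation'],degrees=True)
print(q.round(0));P1=hangpose(1,EL,.13)
R1=Rh(1,EL);
n=12;t,w=twist(p,Rr,P1,R1)
for i in range(0,13,2):
    d,Q=exp(t*i/n,w*i/n);S=pts(p+Rr.apply(d),Rr*Q);print(rail(S)[:4].round(3).tolist())
run(q,p,Rr,[('',P1,R1)]);go(P1,R1,14)
print('peg tip',rail((PEG+PD*.052)[None]))
E
```

```text
time_s: 18.72
tcp_pos: [0.5046, 0.3878, 0.4735]
orientation: [-78.2, 67.0, -35.2]
force: [1.2, -0.2, -0.9]
finger_gap: 0.059
gripper_force: 53.6
[ 30.   9. 131. 163.  56.  78.]
[[0.527, 0.292, 0.613], [0.578, 0.234, 0.431], [0.54, 0.293, 0.45], [0.59, 0.2, 0.494]]
[[0.548, 0.27, 0.574], [0.574, 0.216, 0.386], [0.545, 0.277, 0.411], [0.59, 0.178, 0.446]]
[[0.562, 0.248, 0.533], [0.565, 0.201, 0.341], [0.544, 0.263, 0.371], [0.582, 0.159, 0.398]]
[[0.57, 0.227, 0.489], [0.549, 0.188, 0.296], [0.538, 0.251, 0.331], [0.568, 0.143, 0.35]]
[[0.572, 0.208, 0.444], [0.528, 0.18, 0.253], [0.527, 0.242, 0.291], [0.548, 0.13, 0.303]]
[[0.568, 0.19, 0.399], [0.503, 0.175, 0.212], [0.511, 0.235, 0.253], [0.522, 0.122, 0.258]]
[[0.557, 0.175, 0.353], [0.473, 0.175, 0.174], [0.491, 0.232, 0.215], [0.491, 0.118, 0.215]]
    [0.453 0.291 0.207] [ 48.  25. 139. 220.  52.  79.] res 0.000 jump 4
rows 14 t [ 0.0278 -0.0017 -0.005 ] w [0.248 0.361 0.281]
peg tip [[0.61895291 0.1748     0.30214885]]
```

Path clear of the peg by about 4 cm.

```bash

python3 -m inch '[[[0.0278,-0.0017,-0.005],[0.248,0.361,0.281],-1],[[0.0278,-0.0017,-0.005],[0.248,0.361,0.281],-1],[[0.0278,-0.0017,-0.005],[0.248,0.361,0.281],-1],[[0.0278,-0.0017,-0.005],[0.248,0.361,0.281],-1],[[0.0278,-0.0017,-0.005],[0.248,0.361,0.281],-1],[[0.0278,-0.0017,-0.005],[0.248,0.361,0.281],-1],[[0.0278,-0.0017,-0.005],[0.248,0.361,0.281],-1],[[0.0278,-0.0017,-0.005],[0.248,0.361,0.281],-1],[[0.0278,-0.0017,-0.005],[0.248,0.361,0.281],-1],[[0.0278,-0.0017,-0.005],[0.248,0.361,0.281],-1],[[0.0278,-0.0017,-0.005],[0.248,0.361,0.281],-1],[[0.0278,-0.0017,-0.005],[0.248,0.361,0.281],-1],[[0.0278,-0.0017,-0.005],[0.248,0.361,0.281],-1],[[0.0278,-0.0017,-0.005],[0.248,0.361,0.281],-1],[[0,0,0],[0,0,0],-1],[[0,0,0],[0,0,0],-1]]'
python3 - <<'E'
from wp import *
go(hangpose(1,EL,.13),Rh(1,EL),1)
o=get_obs();print(o['joints'].round(0))
Rr=R.from_euler('xyz',o['orientation'],degrees=True)
im,D=read_camera('wrist');save('w3.png',im);np.savez('w3.npz',im=im,D=D,p=o['tcp_pos'],r=Rr.as_matrix())
for q in('paddle_eye','peg_tip','peg_free'): print(q,tip_of('wrist',q)[:2])
im,D=read_camera('scene');np.savez('s6.npz',im=im,D=D)
for q in('paddle_eye','peg_tip','peg_free'): print('scene',q,tip_of('scene',q)[:2])
im,D=read_camera('top');np.savez('t6.npz',im=im,D=D)
for q in('paddle_eye','peg_tip','peg_free'): print('top',q,tip_of('top',q)[:2])
E
```

```text
time_s: 20.05
tcp_pos: [0.4621, 0.2896, 0.209]
orientation: [179.9, 65.2, -166.1]
force: [0.7, -1.1, 0.0]
finger_gap: 0.0593
gripper_force: 53.6
rows 1 t [ 0.0075  0.005  -0.0096] w [0.029 0.053 0.009]
[ 46.  25. 139. 218.  52.  79.]
paddle_eye []
peg_tip []
peg_free []
scene paddle_eye [{'centre': [447.2, 196.8], 'p': 0.64}]
scene peg_tip [{'centre': [451.0, 232.7], 'p': 0.47}]
scene peg_free [{'centre': [456.0, 255.7], 'p': 0.58}]
top paddle_eye [{'centre': [198.0, 227.8], 'p': 0.6}, {'centre': [213.5, 253.9], 'p': 0.19}]
top peg_tip [{'centre': [206.5, 241.6], 'p': 0.7}, {'centre': [197.9, 212.0], 'p': 0.46}]
top peg_free [{'centre': [195.8, 192.4], 'p': 0.51}]
```

View pics/w3.png

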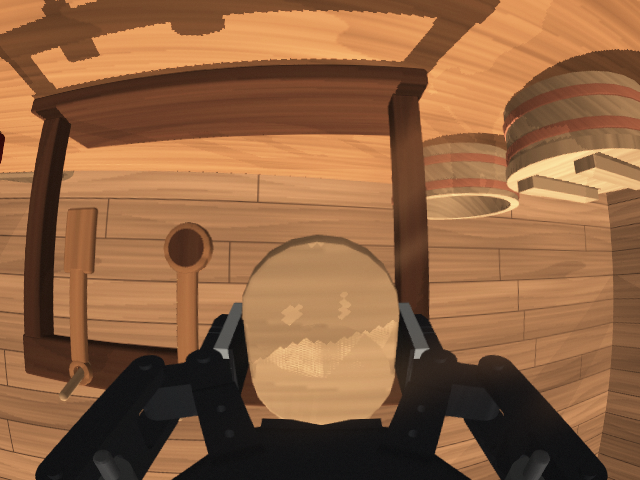

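```bash
cat > eye.py <<'E'
from plan import *
def eyefit(n,im,D,p,Rt):
    C=cloud(n,D).reshape(-1,3);L=Rt.inv().apply(C-p)  # tool frame: paddle in plane z=-.019, eye at x=-.135
    m=(L[:,0]<-.05)&(L[:,0]>-.19)&(abs(L[:,1])<.04)&(abs(L[:,2]+.019)<.03);q=L[m]
    if len(q)<15: print(n,'few',len(q));return
    z=np.median(q[:,2]);q=q[abs(q[:,2]-z)<.012]
    top=q[q[:,0]<np.percentile(q[:,0],2)+.0001]
    print(n,len(q),'z(tool) %.4f'%z,'end x %.4f'%np.sort(q[:,0])[2])
    for x in np.arange(-.18,-.05,.012):
        k=q[abs(q[:,0]-x)<.006]
        if len(k)>2: print('   x %.3f n %d ymid %.4f w %.4f z %.4f'%(x,len(k),(k[:,1].min()+k[:,1].max())/2,np.ptp(k[:,1]),np.median(k[:,2])))
E
python3 - <<'E'
from eye import *
o=get_obs();p=o['tcp_pos'];Rt=R.from_euler('xyz',o['orientation'],degrees=True);print(p,o['orientation'])
z=np.load('s6.npz');eyefit('scene',z['im'],z['D'],p,Rt)
t=np.load('t6.npz');eyefit('top',t['im'],t['D'],p,Rt)
e=p+Rt.apply([-.135,0,-.019]);print('pred eye rail',rail(e[None]))
def proj(n,P):
    pp,f=cam(n);c=np.linalg.inv(pp['T'])@np.r_[P,1];return pp['cx']+f*c[0]/-c[2],pp['cy']+f*c[1]/c[2]
for n in('scene','top'):print(n,'eye',proj(n,e),'tip',proj(n,PEG+PD*.052),'root',proj(n,PEG))
a=cv2.resize(z['im'][160:270,400:510],(395,395),interpolation=cv2.INTER_CUBIC);b=cv2.resize(t['im'][175:275,150:250],(395,395),interpolation=cv2.INTER_CUBIC)
save('e1.png',np.hstack([a,b]))
E
```

```text
[0.46163109 0.2886443  0.20851218] [ 179.7377121    65.04744691 -166.44819488]
scene 507 z(tool) -0.0143 end x -0.1555
   x -0.156 n 48 ymid 0.0070 w 0.0202 z -0.0170
   x -0.144 n 70 ymid 0.0054 w 0.0320 z -0.0154
   x -0.132 n 65 ymid 0.0055 w 0.0327 z -0.0153
   x -0.120 n 55 ymid 0.0050 w 0.0260 z -0.0140
   x -0.108 n 54 ymid 0.0049 w 0.0261 z -0.0146
   x -0.096 n 49 ymid 0.0043 w 0.0263 z -0.0134
   x -0.084 n 47 ymid 0.0035 w 0.0258 z -0.0135
   x -0.072 n 46 ymid 0.0029 w 0.0252 z -0.0136
   x -0.060 n 49 ymid 0.0021 w 0.0265 z -0.0132
top 270 z(tool) -0.0244 end x -0.1533
   x -0.156 n 21 ymid 0.0060 w 0.0201 z -0.0211
   x -0.144 n 39 ymid 0.0060 w 0.0302 z -0.0238
   x -0.132 n 36 ymid 0.0069 w 0.0329 z -0.0242
   x -0.120 n 30 ymid 0.0054 w 0.0251 z -0.0247
   x -0.108 n 28 ymid 0.0052 w 0.0250 z -0.0254
   x -0.096 n 29 ymid 0.0044 w 0.0257 z -0.0244
   x -0.084 n 23 ymid 0.0046 w 0.0247 z -0.0250
   x -0.072 n 26 ymid 0.0035 w 0.0250 z -0.0243
   x -0.060 n 27 ymid 0.0037 w 0.0279 z -0.0241
pred eye rail [[0.55688216 0.16993885 0.33892633]]
scene eye (np.float64(445.125590306703), np.float64(198.7417651859382)) tip (np.float64(451.221007882517), np.float64(232.48448430011933)) root (np.float64(454.5473606173815), np.float64(256.88671260146003))
top eye (np.float64(201.15458414020708), np.float64(229.01755309168828)) tip (np.float64(197.46385049666122), np.float64(207.85779718408529)) root (np.float64(195.64849305972422), np.float64(192.06431351788268))
```

View pics/e1.png

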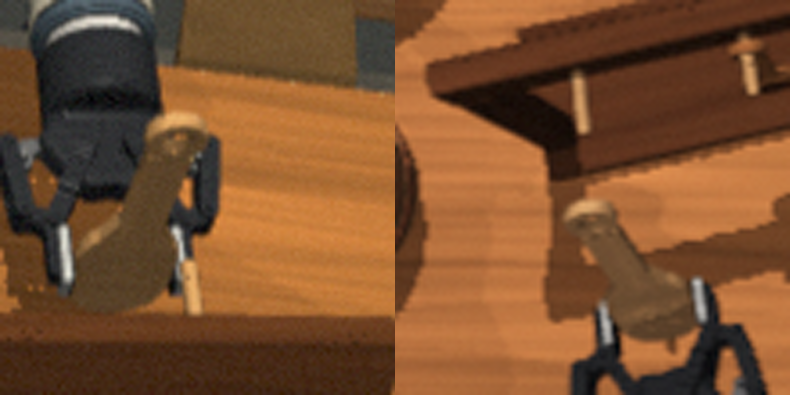

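```bash
cat >> eye.py <<'E'
ET=np.array([-.1375,.0058,-.0194])
def at(along,el=EL,dz=0,dy=0):
    Rr=Rh(1,el);return PEG+PD*along+zz*dz+EY*dy-Rr.apply(ET),Rr
def where():
    o=get_obs();Rt=R.from_euler('xyz',o['orientation'],degrees=True);e=o['tcp_pos']+Rt.apply(ET)-PEG
    print('eye in peg frame',np.round([e@EX,e@EY,e[2]],4),'off-axis %.4f'%((e@np.cross(PD,EY))),'along %.4f'%(e@PD),'t',o['time_s'],'F',o['force'].round(1))
E
python3 - <<'E'
from eye import *
where();go(*at(.09),4)
E
```

```text
eye in peg frame [-0.1084  0.0009  0.0614] off-axis -0.0093 along 0.1242 t 20.65 F [ 0.1 -0.9 -1.7]
rows 4 t [ 0.0032 -0.0004  0.0112] w [ 0.001  0.009 -0.004]
```

```bash

python3 -m inch '[[[0.0032,-0.0004,0.0112],[0.001,0.009,-0.004],-1],[[0.0032,-0.0004,0.0112],[0.001,0.009,-0.004],-1],[[0.0032,-0.0004,0.0112],[0.001,0.009,-0.004],-1],[[0.0032,-0.0004,0.0112],[0.001,0.009,-0.004],-1],[[0,0,0],[0,0,0],-1],[[0,0,0],[0,0,0],-1],[[0,0,0],[0,0,0],-1]]'
python3 - <<'E'
from eye import *
im,D=read_camera('scene');p=(o:=get_obs())['tcp_pos'];Rt=R.from_euler('xyz',o['orientation'],degrees=True)
eyefit('scene',im,D,p,Rt);im2,D2=read_camera('top');eyefit('top',im2,D2,p,Rt)
where();go(*at(.06),3)
a=cv2.resize(im[160:270,400:510],(395,395),interpolation=cv2.INTER_CUBIC);b=cv2.resize(im2[175:275,150:250],(395,395),interpolation=cv2.INTER_CUBIC)
save('e2.png',np.hstack([a,b]))
E
```

```text
time_s: 21.23
tcp_pos: [0.4874, 0.2935, 0.1851]
orientation: [-179.9, 64.7, -166.2]
force: [-0.1, 0.3, -0.6]
finger_gap: 0.0594
gripper_force: 53.6
scene 487 z(tool) -0.0141 end x -0.1536
   x -0.156 n 37 ymid 0.0059 w 0.0217 z -0.0188
   x -0.144 n 78 ymid 0.0062 w 0.0327 z -0.0153
   x -0.132 n 67 ymid 0.0049 w 0.0318 z -0.0153
   x -0.120 n 48 ymid 0.0048 w 0.0260 z -0.0141
   x -0.108 n 46 ymid 0.0048 w 0.0267 z -0.0140
   x -0.096 n 50 ymid 0.0042 w 0.0264 z -0.0135
   x -0.084 n 44 ymid 0.0036 w 0.0254 z -0.0137
   x -0.072 n 46 ymid 0.0032 w 0.0250 z -0.0133
   x -0.060 n 47 ymid 0.0006 w 0.0285 z -0.0132
top 257 z(tool) -0.0244 end x -0.1536
   x -0.156 n 18 ymid 0.0067 w 0.0165 z -0.0229
   x -0.144 n 39 ymid 0.0055 w 0.0316 z -0.0238
   x -0.132 n 37 ymid 0.0052 w 0.0298 z -0.0244
   x -0.120 n 25 ymid 0.0056 w 0.0252 z -0.0250
   x -0.108 n 26 ymid 0.0047 w 0.0247 z -0.0249
   x -0.096 n 26 ymid 0.0038 w 0.0246 z -0.0249
   x -0.084 n 24 ymid 0.0037 w 0.0243 z -0.0244
   x -0.072 n 25 ymid 0.0042 w 0.0257 z -0.0241
   x -0.060 n 26 ymid 0.0025 w 0.0231 z -0.0240
eye in peg frame [-0.0818 -0.      0.0381] off-axis 0.0003 along 0.0902 t 21.3333 F [-0.6  0.4 -1. ]
rows 3 t [-0.0002  0.      0.0134] w [ 0.    -0.001  0.001]
```

View pics/e2.png

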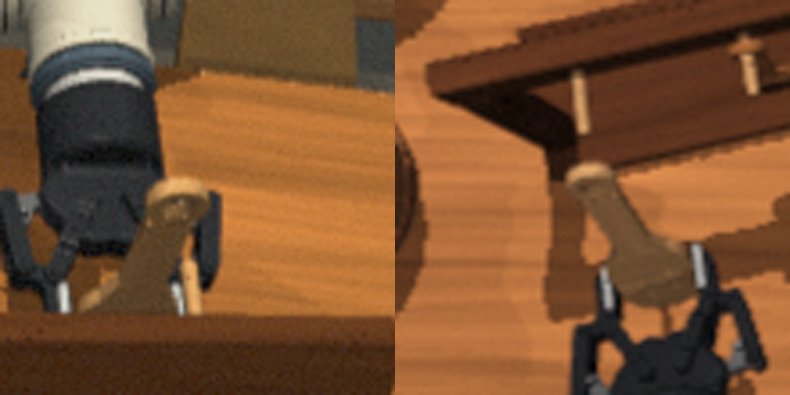

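```bash

python3 -m inch '[[[0.0002,0,0.0134],[0,0,0],-1],[[0.0002,0,0.0134],[0,0,0],-1],[[0.0002,0,0.0134],[0,0,0],-1],[[0,0,0],[0,0,0],-1],[[0,0,0.005],[0,0,0],-1],[[0,0,0.005],[0,0,0],-1],[[0,0,0],[0,0,0],-1]]'
python3 - <<'E'
from eye import *
where();go(*at(.03),5)
E
```

```text
time_s: 21.92
tcp_pos: [0.5208, 0.3019, 0.1688]
orientation: [-180.0, 64.8, -166.2]
force: [0.0, 1.1, -1.0]
finger_gap: 0.0592
gripper_force: 53.6
eye in peg frame [-0.0472 -0.0001  0.0215] off-axis 0.0007 along 0.0518 t 21.9167 F [ 0.   1.1 -1. ]
rows 5 t [-0.0002  0.      0.0058] w [-0.  0. -0.]
```

```bash

python3 -m inch '[[[0,0,0.006],[0,0,0],-1],[[0,0,0.006],[0,0,0],-1],[[0,0,0.006],[0,0,0],-1],[[0,0,0.006],[0,0,0],-1],[[0,0,0.006],[0,0,0],-1],[[0,0,0.004],[0,0,0],-1],[[0,0,0],[0,0,0],-1],[[0,0,0],[0,0,0],-1]]'
python3 - <<'E'
from eye import *
where()
im,D=read_camera('scene');im2,_=read_camera('top');o=get_obs()
a=cv2.resize(im[160:270,400:510],(395,395),interpolation=cv2.INTER_CUBIC);b=cv2.resize(im2[165:225,170:230],(395,395),interpolation=cv2.INTER_CUBIC)
save('e3.png',np.hstack([a,b]))
E
```

```text
time_s: 22.58
tcp_pos: [0.5428, 0.3073, 0.158]
orientation: [-180.0, 64.8, -166.2]
force: [0.3, -0.1, -1.2]
finger_gap: 0.0592
gripper_force: 53.6
eye in peg frame [-0.0245 -0.0001  0.0107] off-axis 0.0008 along 0.0267 t 22.5833 F [ 0.3 -0.1 -1.2]
```

View pics/e3.png

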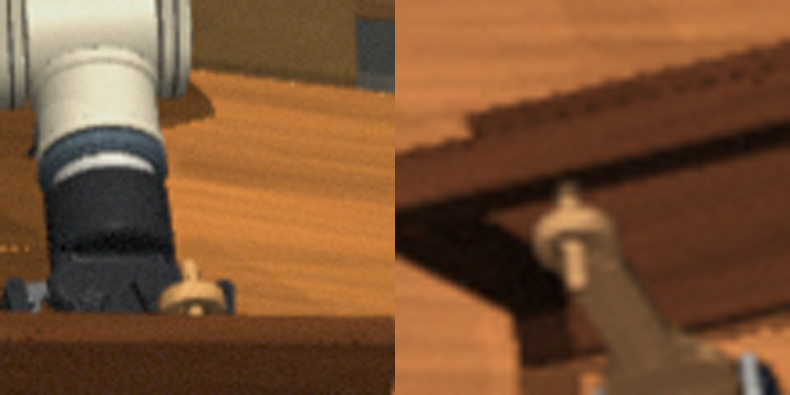

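The peg is through the eye. I'll turn the paddle most of the way to plumb about its eye before letting go.

```bash
python3 - <<'E'
from eye import *
o=get_obs();q=o['joints'];p=o['tcp_pos'];Rr=R.from_euler('xyz',o['orientation'],degrees=True)
t=at(.025,10,dz=-.001);run(q,p,Rr,[('',*t)]);go(*t,6)
E
```

```text
[0.58  0.316 0.151] [ 38.  48. 127. 205.  75.  88.] res 0.000 jump 5
rows 6 t [-0.0011  0.      0.0086] w [ 0.    -0.369  0.   ]
```

```bash

python3 -m inch '[[[-0.0011,0,0.0086],[0,-0.369,0],-1],[[-0.0011,0,0.0086],[0,-0.369,0],-1],[[-0.0011,0,0.0086],[0,-0.369,0],-1],[[-0.0011,0,0.0086],[0,-0.369,0],-1],[[-0.0011,0,0.0086],[0,-0.369,0],-1],[[-0.0011,0,0.0086],[0,-0.369,0],-1],[[0,0,0],[0,0,0],-1],[[0,0,0],[0,0,0],-1],[[0,0,0],[0,0,0],-1]]'
python3 - <<'E'
from eye import *
where();go(*at(.025,10,dz=-.002),1)
E
```

```text
time_s: 23.43
tcp_pos: [0.5795, 0.3166, 0.1506]
orientation: [-180.0, 79.9, -166.1]
force: [0.8, 0.9, 0.5]
finger_gap: 0.0592
gripper_force: 53.8
eye in peg frame [-0.0228  0.0002  0.0093] off-axis 0.0012 along 0.0246 t 23.4333 F [0.8 0.9 0.5]
rows 1 t [ 0.0008 -0.0003  0.0005] w [ 0.005 -0.008  0.001]
```

```bash

python3 -m inch '[[[0,0,0],[0,0,0],0.5],[[0,0,0],[0,0,0],0.6],[[0,0,0],[0,0,0],0.8],[[0,0,0],[0,0,0],1],[[0,0,0],[0,0,0],1],[[0,0,0],[0,0,0],1],[[0,0,0],[0,0,0],1],[[0,0,0],[0,0,0],1],[[0,0,0],[0,0,0],1],[[0,0,-0.01],[0,0,0],1],[[0,0,-0.02],[0,0,0],1],[[0,0,-0.02],[0,0,0],1],[[0,0,-0.02],[0,0,0],1],[[0,0,-0.02],[0,0,0],1],[[0,0,-0.02],[0,0,0],1],[[0,0,0],[0,0,0],1],[[0,0,0],[0,0,0],1],[[0,0,0],[0,0,0],1]]'
python3 - <<'E'
from eye import *
print(get_obs()['joints'].round(0))
im,D=read_camera('scene');save('f.png',im);C=cloud('scene',D).reshape(-1,3)-PEG
Q=np.c_[C@EX,C@EY,C[:,2]]
for n in('scene','top'):
    if n=='top': im,D=read_camera('top');C=cloud('top',D).reshape(-1,3)-PEG;Q=np.c_[C@EX,C@EY,C[:,2]]
    m=(abs(Q[:,1])<.036)&(Q[:,0]<.015)&(Q[:,0]>-.08)&(Q[:,2]>-.2)&(Q[:,2]<.04);q=Q[m]
    for z in np.arange(-.19,.04,.015):
        k=q[abs(q[:,2]-z)<.0075]
        if len(k)>2: print(n,round(z,3),len(k),'x med %.4f'%np.median(k[:,0]),'y mid %.4f w %.4f'%((k[:,1].min()+k[:,1].max())/2,np.ptp(k[:,1])))
E
```

```text
time_s: 24.93
tcp_pos: [0.5012, 0.2975, 0.1647]
orientation: [179.9, 80.0, -166.3]
force: [-0.3, 0.6, -0.1]
finger_gap: 0.0859
gripper_force: 0.0
[ 45.  47. 136. 210.  82.  91.]
scene -0.175 39 x med -0.0026 y mid 0.0032 w 0.0406
scene -0.16 144 x med -0.0023 y mid 0.0012 w 0.0567
scene -0.145 176 x med -0.0024 y mid -0.0002 w 0.0591
scene -0.13 172 x med -0.0022 y mid 0.0002 w 0.0600
scene -0.115 185 x med -0.0019 y mid 0.0000 w 0.0596
scene -0.1 169 x med -0.0020 y mid 0.0004 w 0.0565
scene -0.085 122 x med -0.0017 y mid -0.0001 w 0.0387
scene -0.07 88 x med -0.0015 y mid -0.0006 w 0.0265
scene -0.055 93 x med -0.0012 y mid -0.0002 w 0.0254
scene -0.04 47 x med -0.0010 y mid 0.0007 w 0.0263
scene 0.005 5 x med -0.0206 y mid -0.0022 w 0.0024
scene 0.02 232 x med 0.0064 y mid 0.0000 w 0.0716
top -0.175 4 x med -0.0141 y mid -0.0003 w 0.0154
top -0.16 12 x med -0.0139 y mid -0.0031 w 0.0403
top -0.145 22 x med -0.0140 y mid 0.0010 w 0.0557
top -0.13 25 x med -0.0135 y mid -0.0024 w 0.0542
top -0.115 21 x med -0.0137 y mid -0.0038 w 0.0492
top -0.1 30 x med -0.0132 y mid -0.0054 w 0.0448
top -0.085 20 x med -0.0125 y mid -0.0017 w 0.0327
top -0.07 16 x med -0.0129 y mid -0.0001 w 0.0236
top -0.055 12 x med -0.0128 y mid -0.0011 w 0.0221
top -0.04 12 x med -0.0124 y mid -0.0022 w 0.0184
top -0.025 13 x med -0.0118 y mid -0.0031 w 0.0636
top -0.01 29 x med -0.0023 y mid 0.0006 w 0.0705
top 0.005 53 x med -0.0076 y mid -0.0017 w 0.0680
top 0.02 264 x med 0.0018 y mid -0.0002 w 0.0714
```

```bash

python3 -m inch '[[[0,0,0],[0,0,0],1],[[0,0,0],[0,0,0],1],[[0,0,0],[0,0,0],1],[[0,0,0],[0,0,0],1],[[0,0,0],[0,0,0],1],[[0,0,0],[0,0,0],1],[[0,0,0],[0,0,0],1],[[0,0,0],[0,0,0],1],[[0,0,0],[0,0,0],1],[[0,0,0],[0,0,0],1],[[0,0,0],[0,0,0],1],[[0,0,0],[0,0,0],1]]'
python3 -c "
from workcell import *
print(close_job())"
```

```text
time_s: 26.03
tcp_pos: [0.5009, 0.2971, 0.1646]
orientation: [-180.0, 80.0, -166.2]
force: [-0.4, 0.3, 0.1]
finger_gap: 0.0855
gripper_force: 0.0
the job is handed in; nothing more can be done
None
```

I drew out the paddle, laid it on the gift box, let go, regripped it and hung it by its eye on the free peg: plumb in my last measurement, gripper clear, handed in at 26 s with no verdict returned; I viewed 12 pictures, two over the limit of 10.

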